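# Make up a sowing kit and a repotting kit under the attic window

### The arm

A 6-joint arm with a two-finger parallel gripper is mounted at the origin on the work surface. World frame = base frame: x ahead of the robot, y to its left, z up, the work surface at z = 0. Lengths are in m, angles in rad, forces in N, time in s.
With the tool pointing down it reaches from about 0.325 to 0.9 m from the base axis. Payload 6.1 kg.
Tool frame: the origin (TCP) lies on the centre line of the jaws, within the pads' length; the fingertips stand 25 mm ahead of it and the grasp point (between the pads) lies 6 mm ahead of it; z points along the fingers, x is the direction in which the jaws open and shut, and the axes are right-handed (so a half turn about z gives the same grasp; the last joint's range is limited). The gripper opens to 87 mm and grips with 3 to 60 N. Pads are 19 mm wide; open, the fingers measure 117 mm over their backs; the gripper's body (75 mm by 190 mm) begins 51 mm behind the grasp point.
Start: joints at [-1.473, 0.22, 1.526, -0, 1.395, -0.126], TCP at [0.139, -0.609, 0.218] pointing down, gripper open.
Joint ranges: [-2.98, 2.98], [-0.91, 2.08], [0.09, 2.57], [-1.24, 4.39], [0.2, 2.65], [-2.68, 2.68]. Speed limits (rad/s): [2.57, 2.57, 3.01, 3.14, 3.14, 3.14].

### API

Orientations are given as a rotation vector (axis times angle).
In Python, from plant import robot, cams, nets gives the robot as it stands. The module is installed in compiled form; this text tells all that it offers.
- The arm moves only by the tool jog_arm, never from a script. Its arguments are lists of equal length, an entry for each row: "linear": the shift along the tool's x, y, z in cm, a list of three; "spin": the turn about the tool's z in rad. A call has 1 to 12 rows; each row shifts and turns the commanded pose from where the row before left it, along the tool's axes as they then stand; what a row does not reach is not made up. A row lasts 1/12 s, in which the tool goes at most 41.7 mm and 7.16 degrees, less where a joint would pass 70% of its speed; a pose out of reach is approached as far as the arm can. A call with a gripper value outside its range is refused whole. "claw" is the opening, from -1 (shut) to 1 (fully open), so that 0 is half open, set as the call begins (left out, the last holds). The fingers move at their own pace and stop on an object; the grip force is fixed at half the most. Time passes only in rows, so rows that do not move let the fingers close. It gives the time, the measured TCP pose, the force and the opening at its end, in the units of the state.
- robot.sense(): the state, without advancing time (a new reading comes with each control period).
- cams.camera(name): name is "side" or "top" or "wrist"; returns a dict with "frame" (384x512x3 uint8, red, green, blue), "depth" (384x512 float32, m along the optical axis (not along the pixel's ray), 0 where there is no reading), "fx", "fy", "cx", "cy" (pixels), "R" (3x3) and "t" (3): a world point X has camera coordinates R X + t. Camera axes: x right, y down, z forward; pixel columns grow to the right and rows downward; lengths in m; the calibration is good to about 2 mm. A picture is of the moment at which its call begins.
- robot.finish_job(): hands the job in, once; it reports no verdict.
Trained networks look in a picture, given as the dict that the camera call returned (one of the last four; its "shot" number tells which), for a name from the list of things; names that differ only in an ending like _2 or _b are one class to them, and where a whole thing is asked for, a point or a joint stands for the part that bears it (a point fixed in the world has none). Each returns a list of dicts, best first, with "confidence" (0 to 1); they miss things now and then, are a little off and sometimes report something else, mostly with a low value. They report only what shows in the picture. A call takes as long as a camera call. They do not tell look-alikes from the thing itself.
- nets.masks_of(query, picture): "region" (384x512 bool, what is visible of it) and "extent" ([left, top, right, bottom] in pixels, round what is visible of it).
The state is a dict: "t": time; "joint_positions": joint angles; "dq": joint speeds; "joint_efforts": joint torques, N m; "tcp_pos": TCP position; "eef_rot": TCP orientation; "force": force on the tool from outside, world axes, zero at the start; "wrist_torque": the same for the moment, N m; "finger_gap": opening from 0.0 (shut) to 1.0 (fully open).
Only numpy, scipy, OpenCV 4.12 (cv2) and the standard library are available. Lean on these libraries where they do the work, as an engineer would, in place of code of your own. Each camera call takes 0.05 s, during which the arm holds its last target.

### The job

Make up two kits for the neighbours. The sowing kit goes on the round clay saucer: the round pot standing upright, the corked seed vial standing inside that pot, and the T-handled dibber lying flat on the saucer beside the pot; the repotting kit goes in the rectangular metal tray: the square pot standing upright and the hand fork lying flat on the tray's floor beside it. Set the pots and the glass down without dropping them, and leave the mint, the jug and the bucket where they stand.

Things in the scene. Friction and masses are not known exactly. Their poses are not given: they have to be found in the camera images.
- round_pot_mid (a point): Small empty round terracotta pot, loose, upright; point on its axis half-way up (28 mm above its underside), z up. 56 mm high; foot 44 mm across; the top 18 mm is a straight collar 64 mm across, best gripped there. Mouth 55 mm across inside, narrowing below the collar from 49 mm to 37 mm at the inner floor, which is 5 mm above the underside. 0.11 kg
- square_pot_mid (a point): Small empty square terracotta pot, loose, upright; point on its axis half-way up (28 mm above its underside), z up, x and y across its flat sides. 56 mm high; body 48 mm square, the top 18 mm a collar 56 x 56 mm (upright faces), best gripped there across two opposite sides. 0.12 kg
- vial_mid (a point): Clear glass seed vial with a blank paper band and a cork, loose, standing upright; point on its axis half-way up (52.5 mm above its foot), z up. 24 mm across, 105 mm tall, of which the top 11 mm is cork 21 mm across. Standing in the round pot it sticks out about 54 mm above the pot's rim. 0.05 kg
- dibber_mid (a point): Small T-handled wooden dibber with a steel point, loose, lying flat; point in the shaft, 10 mm above what it lies on, 58 mm from either end; x runs along the shaft towards the steel point, y along the cross handle, z up at the start. 116 mm long, shaft 20 mm thick (tapering in the last 40 mm before the point), cross handle 20 mm thick and 56 mm long at the -x end. Grip across the shaft at this point. 0.06 kg
- fork_handle (a point): Green plastic hand fork, loose, lying flat; point in the handle, 11 mm above what it lies on; x runs along the fork towards the tines, z up at the start. Whole fork 190 mm long: from 65 mm behind this point (-x) to 125 mm ahead of it; round handle 22 mm thick from 65 mm behind to 39 mm ahead; the three-tined head, 46 mm wide, fills the front 67 mm; about 16 mm high. Grip across the handle at this point. 0.06 kg
- saucer: Round terracotta saucer, loose, 0.6 kg; origin at the centre of its underside, z up. 220 mm across at the rim, 22 mm high, wall 6 mm; inner floor 6 mm above the underside, 190 mm across
- tray: Rectangular bare metal tray, loose, 0.6 kg; origin at the centre of its underside, z up, x along its long side, y across. 260 x 160 mm outside, 20 mm high, walls and floor 3 mm thick, so the inner floor is 254 x 154 mm, 3 mm above the underside
- mint: Bystander: terracotta pot of mint, loose; origin at the centre of its underside. Pot 106 mm across, leaves to about 150 mm across and 170 mm high. Leave it alone
- jug: Bystander: white enamel jug with a blue rim, loose; origin at the centre of its underside. Body 104 mm across, 152 mm high, its handle reaches 90 mm out along its x axis, its spout 60 mm out the other way. Leave it alone
- bucket: Bystander: small steel bucket with a wire bail, loose; origin at the centre of its underside. 112 mm across the rim, 108 mm high. Leave it alone
There are look-alikes about, which are no part of the job. Of the things that look like the part that bears dibber_mid, take the one that is farthest from the robot's base at the start.

How it is judged:
At the end, for the whole second after the job is handed in: Upright (0.12 rad) on the floors: round pot within 75 mm of saucer centre, square pot within 105 x 56 mm of tray centre; vial down in the round pot; dibber and fork flat (0.13 rad) on their floors, within 88 mm and 85 x 70 mm of centre; all at rest; mint, jug, bucket moved under 20 mm (horizontal distance between round_pot_mid and saucer below 0.075 m and z of round_pot_mid in the frame of saucer between 0.029 and 0.039 m and angle between each of round_pot_mid, square_pot_mid's own z axis and vertical below 0.12 rad and horizontal distance between vial_mid and round_pot_mid below 0.022 m and z of vial_mid in the frame of round_pot_mid between 0.02 and 0.038 m and angle between vial_mid's own z axis and vertical below 0.5 rad and horizontal distance between dibber_mid and saucer below 0.088 m and z of dibber_mid in the frame of saucer below 0.024 m and angle between dibber_mid's own x axis and vertical between 1.44 and 1.7 rad and x of square_pot_mid in the frame of tray between -0.105 and 0.105 m and y of square_pot_mid in the frame of tray between -0.056 and 0.056 m and z of square_pot_mid in the frame of tray between 0.026 and 0.036 m and x of fork_handle in the frame of tray between -0.085 and 0.085 m and y of fork_handle in the frame of tray between -0.07 and 0.07 m and z of fork_handle in the frame of tray below 0.022 m and angle between fork_handle's own x axis and vertical between 1.44 and 1.7 rad and linear speed of each of round_pot, square_pot, vial, dibber, fork, saucer, tray below 0.02 m/s and distance of each of mint, jug, bucket from where it was at the start of the episode below 0.02 m and angle between each of mint, jug, bucket's own z axis and vertical below 0.15 rad); the robot touches nothing.
It fails at once if the mint pot, the jug or the bucket is pushed more than 20 mm or tipped over (distance of any of mint, jug, bucket from where it was at the start of the episode above 0.02 m or angle between any of mint, jug, bucket's own z axis and vertical above 0.3 rad).
It fails at once if the round pot is let fall (from more than about 25 mm) (linear speed of round_pot above 0.7 m/s and contact force between the fingers and round_pot below 0.05 N).
It fails at once if the square pot is let fall (from more than about 25 mm) (linear speed of square_pot above 0.7 m/s and contact force between the fingers and square_pot below 0.05 N).
It fails at once if the glass vial is let fall (from more than about 25 mm) (linear speed of vial above 0.7 m/s and contact force between the fingers and vial below 0.05 N).
It also fails if it takes over 141 s, if anything falls off the work surface, if the arm or the gripper's body presses on something with over 40 N, if the wrist force passes 120 N, or if a joint passes its speed limit or range.

## Working session

There is one attempt and no reset: what is moved stays moved. The work goes in short steps, Python scripts to look and compute and a tool call to move; the robot and the scene stay as the last step left them, time stands still between calls to the robot, and variables do not carry over. Pictures are saved under pics/ and viewed, and the job is handed in when it is done.

Besides the shell and the picture viewer there is one more tool, called after "Call:" by a JSON object that holds its "op" and its "data". jog_arm: Moves the arm, as the interface text tells. Its arguments: {"type":"object","properties":{"linear":{"type":"array"},"spin":{"type":"array"},"claw":{"type":"number"}},"required":["linear","spin"]}

```bash
mkdir -p pics
cat > h.py <<'E'
import numpy as np, cv2
from plant import robot, cams, nets
def save(c,n,s=1.5):
    cv2.imwrite('pics/'+n+'.png', cv2.resize(cv2.cvtColor(c['frame'],cv2.COLOR_RGB2BGR),None,fx=s,fy=s))
def pts(c,mask=None):
    d=c['depth']; v,u=np.nonzero((d>0)&(mask if mask is not None else True))
    z=d[v,u]; X=np.stack([(u-c['cx'])/c['fx']*z,(v-c['cy'])/c['fy']*z,z],1)
    return (X-c['t'])@c['R']   # R^T (X-t)
E
python3 - <<'E'
from h import *
s=robot.sense(); print(s['t'],s['tcp_pos'],s['eef_rot'],s['finger_gap'])
c=cams.camera('top'); save(c,'top0'); 
c2=cams.camera('side'); save(c2,'side0')
print(c['R'],c['t'])
for n in ['round_pot_mid','square_pot_mid','vial_mid','dibber_mid','fork_handle','saucer','tray','mint','jug','bucket']:
    for r in nets.masks_of(n,c):
        p=pts(c,r['region'])
        print(n,round(r['confidence'],2),r['extent'],p.min(0).round(3),p.max(0).round(3),np.median(p,0).round(3))
E
```

```text
0.0 [ 0.13862693 -0.60878945  0.21672005] [-2.45447532e+00  1.95868362e+00  2.11649241e-03] 1.0055941423667625
[[-0.01064364 -0.99990874  0.00832068]
 [-0.99115532  0.00944895 -0.1323701 ]
 [ 0.1322794  -0.00965599 -0.99116544]] [-0.01816632  0.47819708  1.51875977]
round_pot_mid 0.79 [237.7, 155.8, 255.1, 174.2] [ 0.519 -0.019 -0.003] [0.58  0.037 0.063] [0.555 0.008 0.026]
round_pot_mid 0.42 [238.0, 114.6, 258.2, 136.0] [ 0.656 -0.03  -0.005] [0.721 0.033 0.064] [ 0.694 -0.     0.039]
square_pot_mid 0.87 [236.4, 113.4, 258.0, 135.1] [ 0.656 -0.027 -0.006] [0.735 0.033 0.064] [0.695 0.003 0.039]
vial_mid 0.53 [241.2, 196.5, 252.1, 206.4] [0.422 0.002 0.028] [0.442 0.024 0.11 ] [0.429 0.012 0.101]
dibber_mid 0.63 [368.8, 243.4, 402.6, 261.4] [ 0.234 -0.511 -0.007] [ 0.287 -0.394  0.029] [ 0.266 -0.43   0.018]
dibber_mid 0.62 [351.1, 172.9, 370.7, 206.5] [ 0.41  -0.414  0.001] [ 0.523 -0.345  0.028] [ 0.45  -0.384  0.019]
fork_handle 0.57 [120.4, 170.2, 145.2, 223.5] [ 0.369  0.356 -0.007] [0.552 0.431 0.03 ] [0.462 0.398 0.015]
fork_handle 0.38 [274.1, 144.7, 339.9, 206.9] [ 0.415 -0.297 -0.006] [ 0.633 -0.083  0.031] [ 0.522 -0.189  0.007]
saucer 0.83 [272.3, 141.9, 338.2, 209.9] [ 0.412 -0.301 -0.013] [ 0.635 -0.08   0.031] [ 0.522 -0.189  0.007]
tray 0.92 [165.5, 128.3, 219.2, 208.2] [ 0.409  0.095 -0.009] [0.688 0.28  0.031] [0.547 0.186 0.004]
tray 0.36 [319.3, 238.6, 359.5, 278.5] [ 0.185 -0.364 -0.006] [ 0.305 -0.222  0.117] [ 0.242 -0.294  0.039]
mint 0.64 [98.4, 111.3, 138.6, 146.6] [ 0.606  0.363 -0.007] [0.76  0.511 0.178] [0.653 0.405 0.128]
bucket 0.75 [321.6, 239.3, 359.3, 278.7] [ 0.185 -0.341 -0.005] [ 0.3   -0.222  0.117] [ 0.242 -0.294  0.035]
```

View pics/top0.png

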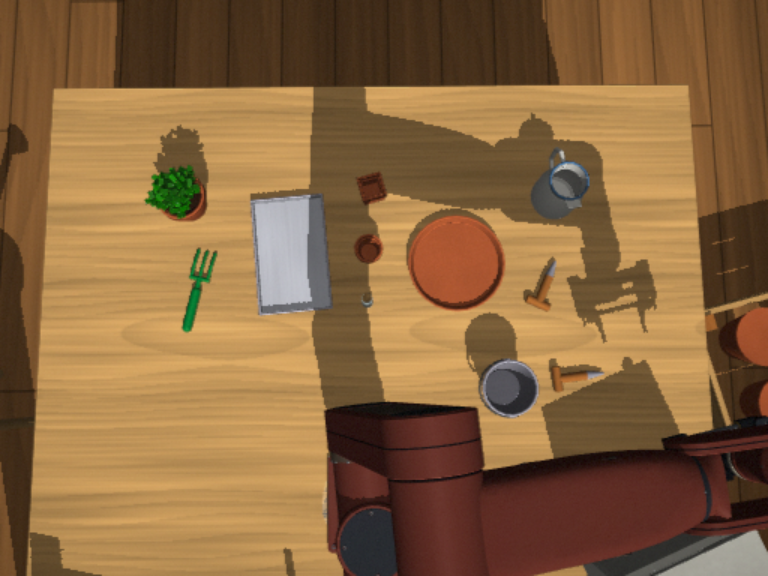

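View pics/side0.png

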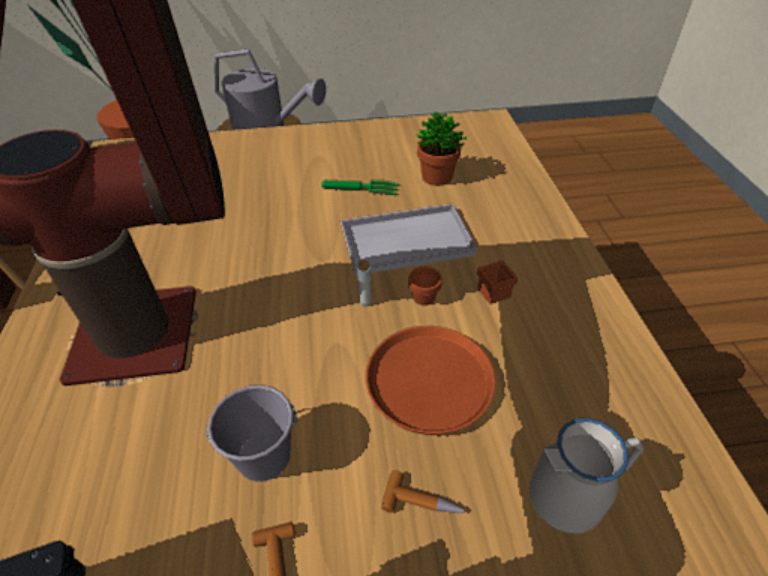

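Run:
```python
from h import *
c=cams.camera('wrist'); save(c,'w0')
print(c['fx'],c['R'],c['t'], -c['R'].T@c['t'])
ct=cams.camera('top'); print(ct['fx'])
cs=cams.camera('side'); print(cs['fx'],-cs['R'].T@cs['t'])
for cc,nm in ((ct,'top'),(cs,'side')):
  for n in ['round_pot_mid','square_pot_mid','vial_mid','saucer','tray','jug','bucket','mint','dibber_mid','fork_handle']:
    for r in nets.masks_of(n,cc):
        p=pts(cc,r['region']); 
        if len(p)<5: continue
        top=p[p[:,2]>0.008]; rect=cv2.minAreaRect((top[:,:2]*1000).astype(np.float32))
        print(nm,n,round(r['confidence'],2),[tuple(np.round(x,1)) if not np.isscalar(x) else round(x,1) for x in rect], top[:,2].max().round(3))
```

```text
270.59509481848454 [[ 0.22160967 -0.9751343  -0.00150055]
 [-0.94556379 -0.21526504  0.24406982]
 [-0.23832387 -0.05266936 -0.9697565 ]] [-0.62298308 -0.03005088  0.39081382] [ 0.20278431 -0.59337716  0.38539394]
465.0573451634136
351.1774582220647 [ 0.38153789 -0.6904004   0.75365914]
top square_pot_mid 0.57 [(np.float64(689.6), np.float64(1.7)), (np.float64(58.1), np.float64(56.0)), 16.3] 0.065
top vial_mid 0.58 [(np.float64(463.3), np.float64(-396.2)), (np.float64(52.4), np.float64(112.1)), 52.4] 0.03
top vial_mid 0.45 [(np.float64(520.7), np.float64(-187.8)), (np.float64(213.7), np.float64(215.7)), 16.5] 0.033
top vial_mid 0.26 [(np.float64(689.6), np.float64(1.7)), (np.float64(58.1), np.float64(56.0)), 16.3] 0.065
top saucer 0.61 [(np.float64(522.3), np.float64(-187.0)), (np.float64(208.5), np.float64(214.6)), 43.2] 0.033
top saucer 0.45 [(np.float64(676.5), np.float64(-413.4)), (np.float64(121.0), np.float64(113.4)), 53.2] 0.161
top tray 0.58 [(np.float64(545.5), np.float64(184.3)), (np.float64(266.6), np.float64(165.8)), 4.9] 0.03
top tray 0.48 [(np.float64(431.9), np.float64(
[... 1795 characters left out ...]
 np.float64(115.5)), 69.2] 0.11
side mint 0.76 [(np.float64(662.8), np.float64(410.8)), (np.float64(97.4), np.float64(107.6)), 69.2] 0.168
side dibber_mid 0.98 [(np.float64(256.8), np.float64(-424.7)), (np.float64(65.4), np.float64(52.4)), 78.1] 0.022
side dibber_mid 0.95 [(np.float64(472.1), np.float64(-389.2)), (np.float64(55.5), np.float64(112.1)), 64.8] 0.022
side dibber_mid 0.58 [(np.float64(690.3), np.float64(1.0)), (np.float64(58.6), np.float64(58.4)), 14.7] 0.058
side dibber_mid 0.57 [(np.float64(664.3), np.float64(410.3)), (np.float64(97.4), np.float64(110.7)), 69.2] 0.17
side fork_handle 0.8 [(np.float64(463.0), np.float64(396.0)), (np.float64(46.5), np.float64(180.9)), 77.7] 0.025
```

View pics/w0.png

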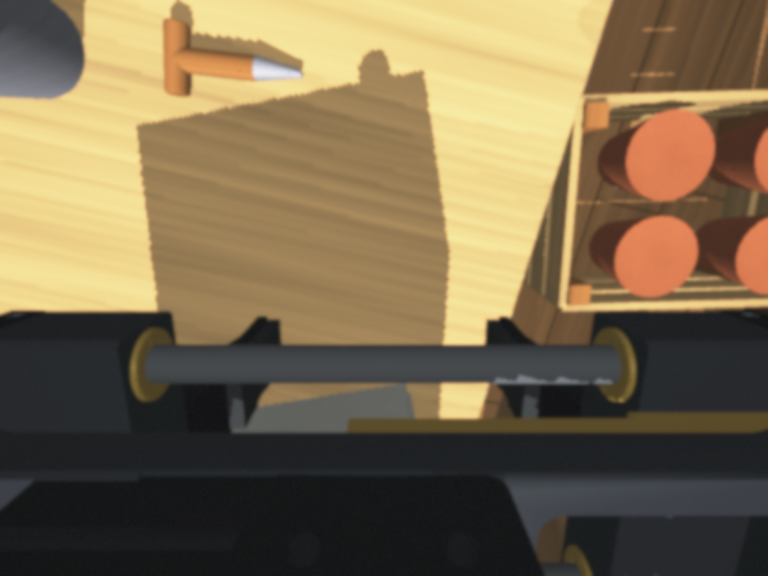

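```bash
cat >> h.py <<'E'
from scipy.spatial.transform import Rotation as Ro
def pose():
    s=robot.sense(); R=Ro.from_rotvec(s['eef_rot']).as_matrix(); return np.array(s['tcp_pos']),R
def go(target,psi=None):
    """cm shift in tool axes to target; spin needed (spin done AFTER the shift)"""
    p,R=pose(); d=R.T@(np.array(target)-p)*100
    cur=np.arctan2(R[1,0],R[0,0]); out=[d.round(2).tolist()]
    if psi is not None:
        sp=(cur-psi+np.pi/2)%np.pi-np.pi/2; sp_alt=sp-np.sign(sp)*np.pi
        R2=R@Ro.from_euler('z',sp).as_matrix(); 
        R3=R@Ro.from_euler('z',sp_alt).as_matrix()
        out+=['spin %.3f then shift %s'%(sp,(R2.T@(np.array(target)-p)*100).round(2)), 'or spin %.3f shift %s'%(sp_alt,(R3.T@(np.array(target)-p)*100).round(2))]
    s=robot.sense(); print('psi %.3f'%cur,'p',p.round(4),'t %.2f'%s['t'],'gap %.3f'%s['finger_gap'],'F',np.round(s['force'],1),'q',np.round(s['joint_positions'],2)); print(*out,sep='\n')
E
python3 - <<'E'
from h import *
go([0.53,0.01,0.25],-np.pi/2)
E
```

```text
psi -1.347 p [ 0.1387 -0.6094  0.2179] t 1.75 gap 1.000 F [-0.7  0.3 -0.7] q [-1.47  0.22  1.53 -0.    1.39 -0.13]
[-51.72, -51.9, -3.22]
spin 0.224 then shift [-61.94 -39.13  -3.22]
or spin -2.918 shift [61.94 39.13 -3.22]
```

Call:
{"op": "jog_arm", "data": {"linear": [[0,0,-0.6],[0,0,-0.6],[-2.8,-1.8,-0.2],[-2.8,-1.8,-0.2],[-2.8,-1.8,-0.2],[-2.8,-1.8,-0.2],[-2.8,-1.8,-0.2],[-2.8,-1.8,-0.2],[-2.8,-1.8,-0.2],[-2.8,-1.8,-0.2],[-2.8,-1.8,-0.2],[-2.8,-1.8,-0.2]], "spin": [0.112,0.112,0,0,0,0,0,0,0,0,0,0], "claw": 1}}

```text
t: 2.75
tcp_pos: [0.3194, -0.328, 0.2502]
eef_rot: [2.221, -2.222, 0.001]
force: [0.9, 0.6, 0.5]
finger_gap: 0.998
```

Call:
{"op": "jog_arm", "data": {"linear": [[-2.8,-1.8,0],[-2.8,-1.8,0],[-2.8,-1.8,0],[-2.8,-1.8,0],[-2.8,-1.8,0],[-2.8,-1.8,0],[-2.8,-1.8,0],[-2.8,-1.8,0],[-2.8,-1.8,0],[-2.8,-1.8,0],[-2.8,-1.8,0],[-2.8,-1.8,0]], "spin": [0,0,0,0,0,0,0,0,0,0,0,0]}}

```text
t: 3.75
tcp_pos: [0.5356, 0.0082, 0.2501]
eef_rot: [-2.221, 2.221, -0.001]
force: [0.4, -1.5, -0.3]
finger_gap: 1.001
```

Run:
```python
from h import *
go([0.55,0.01,0.25],-np.pi/2)
c=cams.camera('wrist'); save(c,'w1')
for n in ['round_pot_mid','square_pot_mid','vial_mid']:
    for r in nets.masks_of(n,c):
        p=pts(c,r['region']); 
        if len(p)<5: continue
        zt=np.percentile(p[:,2],99); top=p[p[:,2]>zt-0.012]; rect=cv2.minAreaRect((top[:,:2]*1000).astype(np.float32))
        print(n,round(r['confidence'],2),r['extent'],[np.round(x,1) for x in rect], zt.round(3))
```

```text
psi -1.571 p [0.5356 0.0082 0.2501] t 3.75 gap 1.001 F [ 0.4 -1.5 -0.3] q [-0.13 -0.01  1.72 -0.    1.44  1.44]
[-0.18, -1.44, 0.01]
spin 0.000 then shift [-0.18 -1.44  0.01]
or spin -3.142 shift [0.18 1.44 0.01]
round_pot_mid 0.6 [230.3, 133.1, 276.1, 182.4] [array([550.5,  12.6]), array([61.8, 61.6]), np.float64(44.2)] 0.058
square_pot_mid 0.61 [229.3, 15.0, 286.4, 78.1] [array([689.8,   4.7]), array([56.4, 56.2]), np.float64(14.9)] 0.058
vial_mid 0.54 [229.8, 15.0, 288.8, 78.3] [array([689.8,   4.6]), array([56.1, 56.3]), np.float64(15.3)] 0.058
vial_mid 0.53 [243.7, 217.9, 262.1, 264.2] [array([567.8,   9.9]), array([1.9, 0.4]), np.float64(83.9)] 0.339
```

View pics/w1.png

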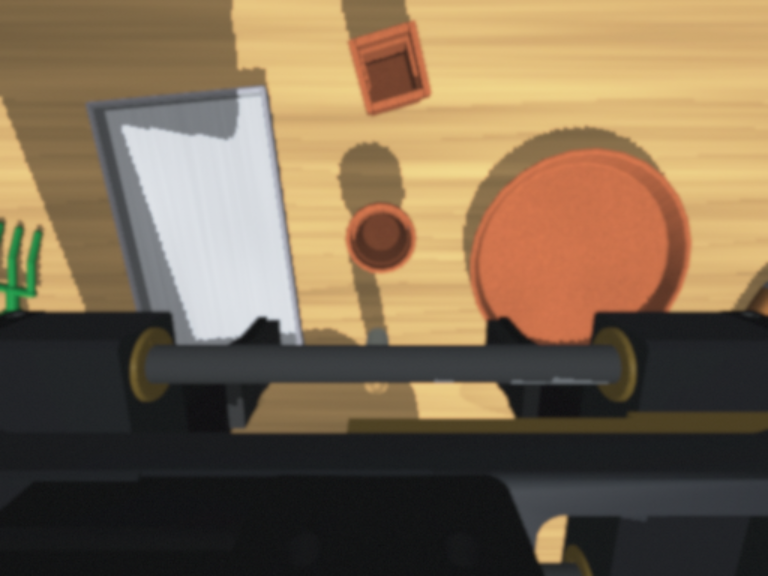

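Call:
{"op": "jog_arm", "data": {"linear": [[-0.28,-1.5,0],[0,0,2.5],[0,0,2.5],[0,0,2.5],[0,0,2.5],[0,0,2.5],[0,0,2.5],[0,0,2.2],[0,0,1.2],[0,0,1.0],[0,0,0],[0,0,0]], "spin": [0,0,0,0,0,0,0,0,0,0,0,0]}}

```text
t: 4.95
tcp_pos: [0.5501, 0.0088, 0.0563]
eef_rot: [-2.22, 2.222, -0.0]
force: [-0.7, 0.2, 0.2]
finger_gap: 0.998
```

Call:
{"op": "jog_arm", "data": {"linear": [[0,0,0],[0,0,0],[0,0,0],[0,0,0],[0,0,0],[0,0,0],[0,0,0],[0,0,0]], "spin": [0,0,0,0,0,0,0,0], "claw": -1}}

```text
t: 5.62
tcp_pos: [0.5498, 0.0093, 0.0559]
eef_rot: [2.221, -2.222, 0.0]
force: [-0.2, 0.1, -0.1]
finger_gap: 0.479
```

Run:
```python
from h import *
c=cams.camera('side'); save(c,'s2',1.5);
f=c['frame'][120:260,180:400]; cv2.imwrite('pics/s2c.png',cv2.resize(f[...,::-1],None,fx=3.5,fy=3.5,interpolation=cv2.INTER_CUBIC))
go([0.55,0.011,0.25])
```

```text
psi -1.571 p [0.5498 0.0093 0.0558] t 5.67 gap 0.431 F [ 0.4 -0.9  0.2] q [-0.13  0.22  1.85 -0.    1.07  1.44]
[-0.17, -0.02, -19.42]
```

View pics/s2c.png

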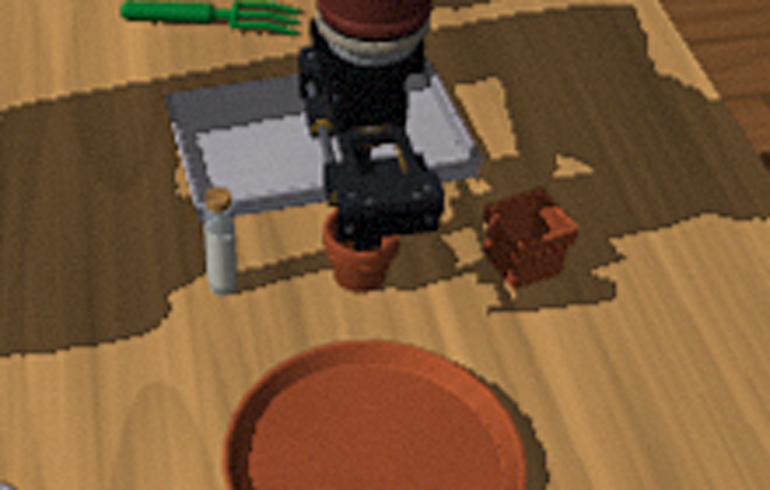

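Run:
```python
from h import *
for v in ['side','top','wrist']:
  c=cams.camera(v); save(c,'a_'+v)
  for n in ['round_pot_mid']:
    for r in nets.masks_of(n,c):
        p=pts(c,r['region']); 
        if len(p)<5: continue
        print(v,n,round(r['confidence'],2),r['extent'],p.min(0).round(3),p.max(0).round(3))
print(robot.sense()['finger_gap'])
```

```text
side round_pot_mid 0.79 [274.2, 184.7, 293.0, 202.5] [ 0.513 -0.077 -0.001] [0.584 0.033 0.136]
side round_pot_mid 0.41 [241.3, 220.9, 330.5, 285.7] [ 0.413 -0.296 -0.003] [ 0.629 -0.078  0.026]
top round_pot_mid 0.44 [242.6, 170.1, 252.5, 177.5] [ 0.516 -0.009 -0.003] [0.549 0.028 0.154]
wrist round_pot_mid 0.74 [209.7, 172.0, 298.5, 263.2] [ 0.52  -0.018  0.004] [0.583 0.041 0.067]
0.1558211829795928
```

View pics/a_wrist.png

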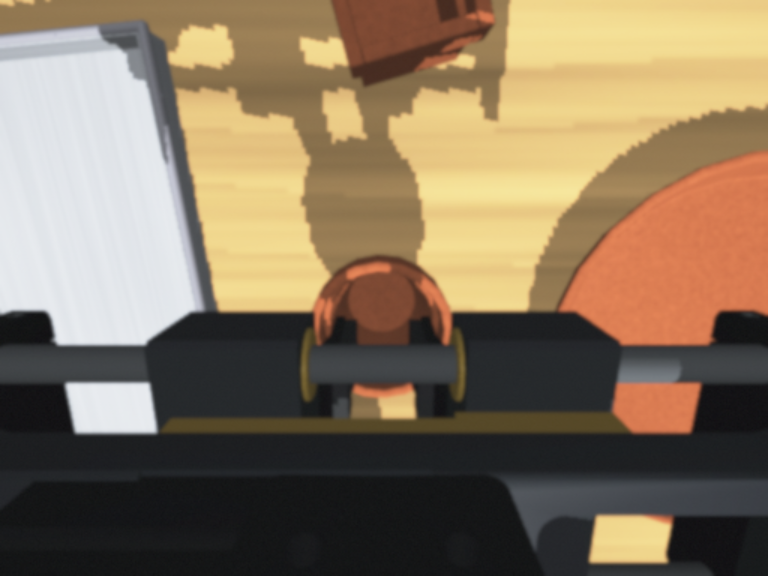

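View pics/a_top.png

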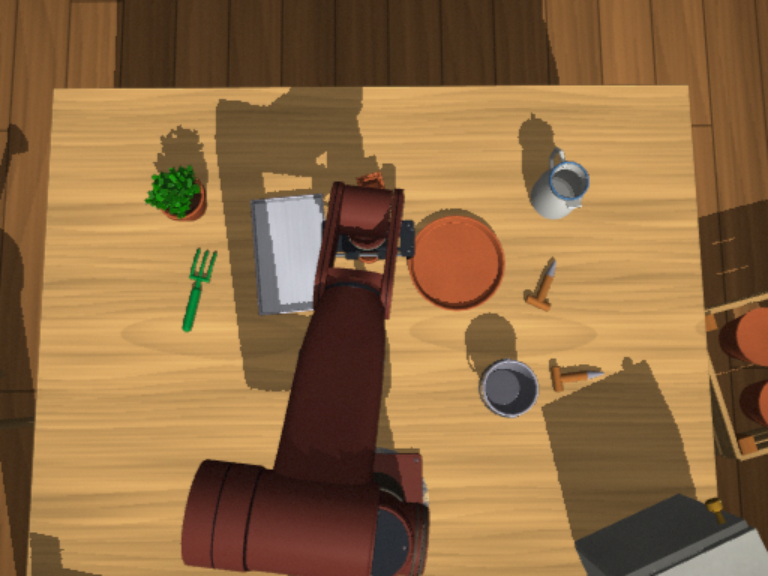

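Run:
```python
from h import *
for v in ['side','wrist']:
  c=cams.camera(v)
  d=c['depth']; m=d>0
  vv,uu=np.nonzero(m); P=pts(c); col=c['frame'][vv,uu].astype(int)
  dark=(col.max(1)<70)&(col.max(1)-col.min(1)<25)&(np.abs(P[:,0]-.55)<.06)&(np.abs(P[:,1]-.01)<.09)&(P[:,2]<0.13)
  q=P[dark]; print(v,len(q)); 
  for z0 in np.arange(0.02,0.13,0.01):
    s=q[(q[:,2]>=z0)&(q[:,2]<z0+.01)]
    if len(s): print(round(z0,2),len(s),s.min(0).round(3),s.max(0).round(3))
print(robot.sense()['finger_gap'])
f=cams.camera('wrist')['frame'][150:300,180:340]; cv2.imwrite('pics/a3.png',cv2.resize(f[...,::-1],None,fx=4,fy=4,interpolation=cv2.INTER_CUBIC))
f=cams.camera('side')['frame'][130:220,250:360]; cv2.imwrite('pics/a4.png',cv2.resize(f[...,::-1],None,fx=6,fy=6,interpolation=cv2.INTER_CUBIC))
```

```text
side 4
0.02 2 [0.545 0.032 0.021] [0.551 0.032 0.022]
wrist 1131
0.02 3 [ 0.53  -0.007  0.02 ] [0.541 0.017 0.022]
0.03 1 [ 0.539 -0.008  0.031] [ 0.539 -0.008  0.031]
0.06 113 [ 0.558 -0.002  0.061] [0.56  0.024 0.07 ]
0.07 190 [ 0.555 -0.003  0.07 ] [0.561 0.024 0.08 ]
0.08 219 [ 0.541 -0.003  0.08 ] [0.561 0.024 0.09 ]
0.09 18 [ 0.548 -0.002  0.09 ] [0.561 0.025 0.099]
0.1 90 [0.543 0.001 0.109] [0.555 0.021 0.11 ]
0.11 370 [0.543 0.001 0.11 ] [0.56  0.022 0.12 ]
0.12 121 [0.55 0.   0.12] [0.563 0.022 0.13 ]
0.06858752429239603
```

View pics/a3.png

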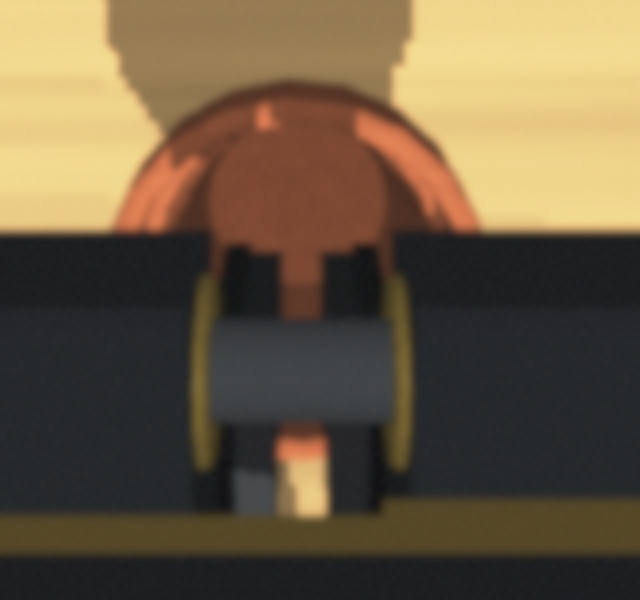

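View pics/a4.png

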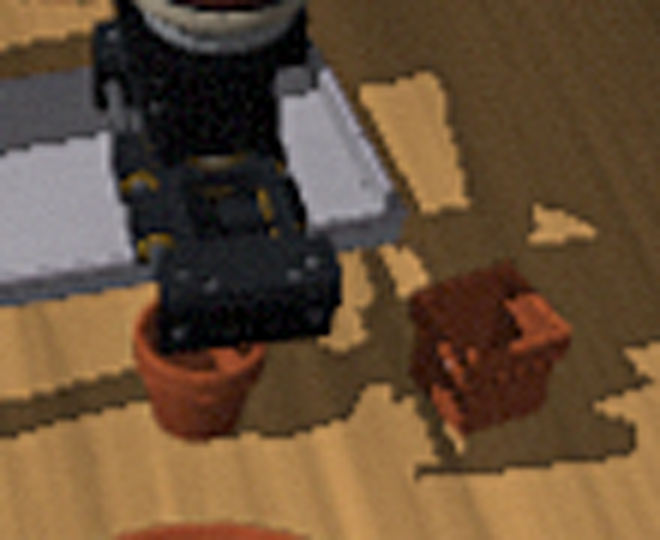

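Run:
```python
from h import *
c=cams.camera('side')
d=c['depth']; vv,uu=np.nonzero(d>0); P=pts(c)
for row in range(150,196,3):
  print(row,[ (int(u),)+tuple(P[(vv==row)&(uu==u)][0].round(3)) for u in (280,286,292,298,303) if ((vv==row)&(uu==u)).any()])
```

```text
150 [(280, np.float64(0.535), np.float64(-0.003), np.float64(0.193)), (286, np.float64(0.55), np.float64(-0.005), np.float64(0.193)), (292, np.float64(0.566), np.float64(-0.003), np.float64(0.19)), (298, np.float64(0.647), np.float64(0.219), np.float64(0.004)), (303, np.float64(0.664), np.float64(0.219), np.float64(0.003))]
153 [(280, np.float64(0.535), np.float64(-0.004), np.float64(0.184)), (286, np.float64(0.551), np.float64(-0.004), np.float64(0.182)), (292, np.float64(0.567), np.float64(-0.002), np.float64(0.178)), (298, np.float64(0.644), np.float64(0.205), np.float64(0.003)), (303, np.float64(0.661), np.float64(0.203), np.float64(0.002))]
156 [(280, np.float64(0.535), np.float64(-0.005), np.float64(0.175)), (286, np.float64(0.552), np.float64(-0.002), np.float64(0.17)), (292, np.float64(0.566), np.float64(-0.007), np.float64(0.173)), (298, np.float64(0.64), np.float64(0.189), np.float64(0.004)), (303, np.float64(0.657), np.float64(0.189), np.float64(0.001))]
159 [(280, np.float64(0.534), np.float64(-0.014), np.float64(0.173)), (286, np.float64(0.55), np.float64(-0.013), np.flo
[... 3435 characters left out ...]
4(0.621), np.float64(0.037), np.float64(0.001))]
192 [(280, np.float64(0.537), np.float64(-0.018), np.float64(0.055)), (286, np.float64(0.554), np.float64(-0.02), np.float64(0.055)), (292, np.float64(0.574), np.float64(-0.012), np.float64(0.044)), (298, np.float64(0.603), np.float64(0.027), np.float64(0.0)), (303, np.float64(0.619), np.float64(0.027), np.float64(-0.002))]
195 [(280, np.float64(0.538), np.float64(-0.018), np.float64(0.043)), (286, np.float64(0.554), np.float64(-0.021), np.float64(0.044)), (292, np.float64(0.583), np.float64(0.017), np.float64(0.001)), (298, np.float64(0.6), np.float64(0.015), np.float64(0.001)), (303, np.float64(0.616), np.float64(0.016), np.float64(-0.003))]
```

Call:
{"op": "jog_arm", "data": {"linear": [[0,0,-1],[0,0,0],[0,0,0],[0,0,0],[0,0,0],[0,0,0],[0,0,0],[0,0,0],[0,0,0],[0,0,0],[0,0,0],[0,0,0]], "spin": [0,0,0,0,0,0,0,0,0,0,0,0], "claw": 1}}

```text
t: 7.22
tcp_pos: [0.5498, 0.0093, 0.0658]
eef_rot: [2.221, -2.222, -0.0]
force: [0.1, -0.6, -0.3]
finger_gap: 0.843
```

Run:
```python
from h import *
c=cams.camera('side')
f=c['frame'][110:230,240:370]; cv2.imwrite('pics/b4.png',cv2.resize(f[...,::-1],None,fx=5,fy=5,interpolation=cv2.INTER_CUBIC))
d=c['depth']; vv,uu=np.nonzero(d>0); P=pts(c)
m=(abs(P[:,0]-.55)<.045)&(P[:,1]<-0.02)&(P[:,1]>-.12)&(P[:,2]>.03)&(P[:,2]<.2)
for z in np.arange(.03,.2,.01):
  q=P[m&(P[:,2]>=z)&(P[:,2]<z+.01)]
  if len(q): print(z.round(2),len(q),q.min(0).round(3),q.max(0).round(3))
go([.55,.011,.028])
```

```text
0.04 10 [ 0.543 -0.022  0.041] [ 0.554 -0.02   0.049]
0.05 4 [ 0.54  -0.022  0.053] [ 0.554 -0.02   0.058]
0.07 18 [ 0.538 -0.037  0.072] [ 0.558 -0.032  0.079]
0.08 22 [ 0.539 -0.038  0.08 ] [ 0.561 -0.032  0.089]
0.09 19 [ 0.538 -0.039  0.09 ] [ 0.56  -0.034  0.1  ]
0.1 4 [ 0.54  -0.039  0.1  ] [ 0.553 -0.037  0.102]
0.13 1 [ 0.551 -0.075  0.139] [ 0.551 -0.075  0.139]
0.14 81 [ 0.512 -0.078  0.14 ] [ 0.586 -0.037  0.15 ]
0.15 85 [ 0.511 -0.079  0.15 ] [ 0.586 -0.02   0.16 ]
0.16 93 [ 0.512 -0.085  0.16 ] [ 0.587 -0.03   0.17 ]
0.17 95 [ 0.512 -0.086  0.17 ] [ 0.584 -0.023  0.18 ]
0.18 324 [ 0.513 -0.086  0.18 ] [ 0.587 -0.02   0.186]
psi -1.571 p [0.5498 0.0093 0.0658] t 7.27 gap 0.887 F [ 0.4 -0.4  0.4] q [-0.13  0.2   1.85  0.    1.09  1.44]
[-0.17, -0.02, 3.78]
```

View pics/b4.png

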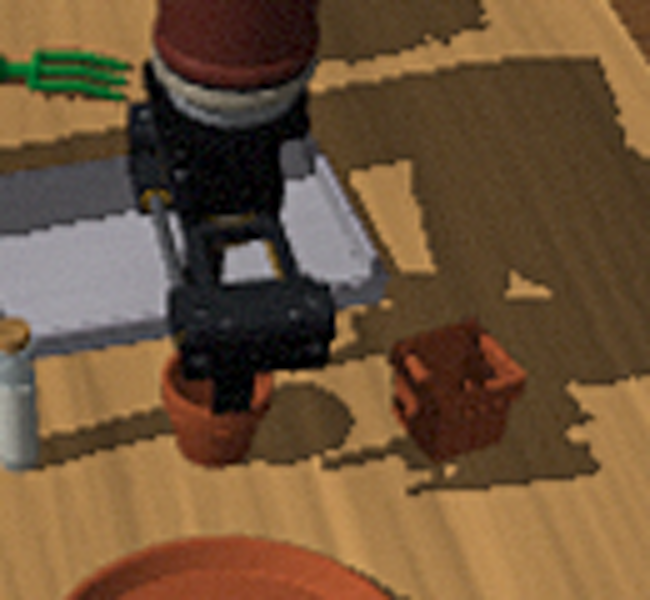

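Call:
{"op": "jog_arm", "data": {"linear": [[-0.15,0,0],[0,0,0],[0,0,0.5],[0,0,0.5],[0,0,0.5],[0,0,0.5],[0,0,0.5],[0,0,0.5],[0,0,0.5],[0,0,0.4],[0,0,0],[0,0,0]], "spin": [0,0,0,0,0,0,0,0,0,0,0,0]}}

```text
t: 8.27
tcp_pos: [0.5496, 0.0108, 0.0265]
eef_rot: [2.221, -2.221, -0.001]
force: [0.3, 0.2, 0.2]
finger_gap: 1.0
```

Call:
{"op": "jog_arm", "data": {"linear": [[0,0,0],[0,0,0],[0,0,0],[0,0,0],[0,0,0],[0,0,0],[0,0,0],[0,0,0]], "spin": [0,0,0,0,0,0,0,0], "claw": -1}}

```text
t: 8.93
tcp_pos: [0.55, 0.0108, 0.0271]
eef_rot: [-2.221, 2.222, -0.0]
force: [0.1, 0.2, 1.8]
finger_gap: 0.736
```

Call:
{"op": "jog_arm", "data": {"linear": [[0,0,-1],[0,0,-2],[0,0,-3],[2.2,-0.2,0],[2.2,-0.25,0],[2.2,-0.25,0],[2.2,-0.25,0],[2.2,-0.25,0],[2.2,-0.25,0],[2.2,-0.25,0],[2.2,-0.25,0],[2.2,-0.25,0]], "spin": [0,0,0,0,0,0,0,0,0,0,0,0]}}

```text
t: 9.93
tcp_pos: [0.5716, -0.1882, 0.0872]
eef_rot: [2.221, -2.222, -0.0]
force: [1.0, 0.6, -0.2]
finger_gap: 0.732
```

Run:
```python
from h import *
go([.572,-.187,.0335])
c=cams.camera('side'); save(c,'p1')
r=nets.masks_of('saucer',c)[0]; p=pts(c,r['region']); p=p[(p[:,2]<.04)]
rim=p[p[:,2]>.015]; print(cv2.minAreaRect((rim[:,:2]*1000).astype(np.float32)))
```

```text
psi -1.571 p [ 0.5716 -0.1882  0.0872] t 9.93 gap 0.732 F [ 1.   0.6 -0.2] q [-0.45  0.29  1.7   0.    1.15  1.12]
[-0.12, -0.04, 5.37]
((514.2841186523438, -192.10525512695312), (200.1695098876953, 216.8468780517578), 34.91842269897461)
```

View pics/p1.png

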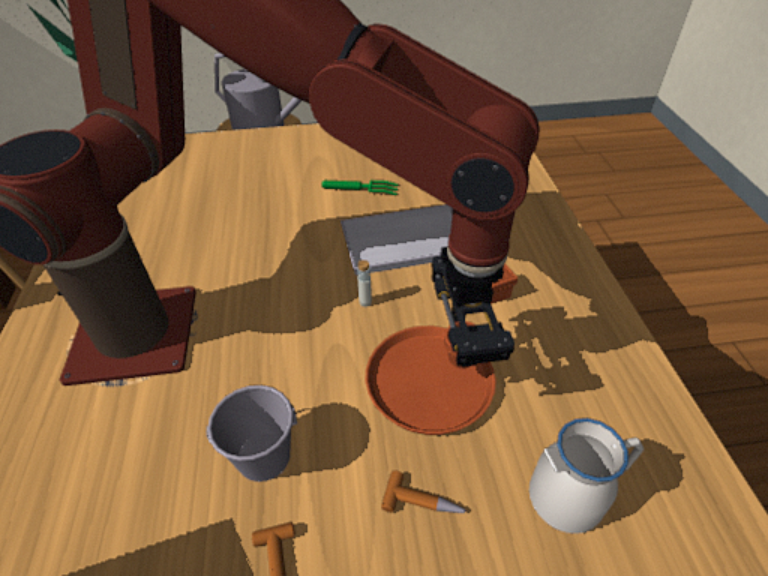

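Call:
{"op": "jog_arm", "data": {"linear": [[0,0,1.2],[0,0,1.2],[0,0,1],[0,0,0.7],[0,0,0.5],[0,0,0.3],[0,0,0.2],[0,0,0.15],[0,0,0.1],[0,0,0],[0,0,0]], "spin": [0,0,0,0,0,0,0,0,0,0,0]}}

```text
t: 10.95
tcp_pos: [0.5721, -0.1873, 0.0337]
eef_rot: [-2.221, 2.222, -0.001]
force: [-0.3, 0.7, -0.4]
finger_gap: 0.738
```

Run:
```python
from h import *
go([.572,-.187,.0335])
c=cams.camera('side'); 
f=c['frame'][180:300,230:360]; cv2.imwrite('pics/p2.png',cv2.resize(f[...,::-1],None,fx=5,fy=5,interpolation=cv2.INTER_CUBIC))
```

```text
psi -1.571 p [ 0.5721 -0.1873  0.0337] t 10.95 gap 0.738 F [-0.3  0.7 -0.4] q [-0.45  0.36  1.72  0.    1.06  1.12]
[-0.03, 0.01, 0.02]
```

View pics/p2.png

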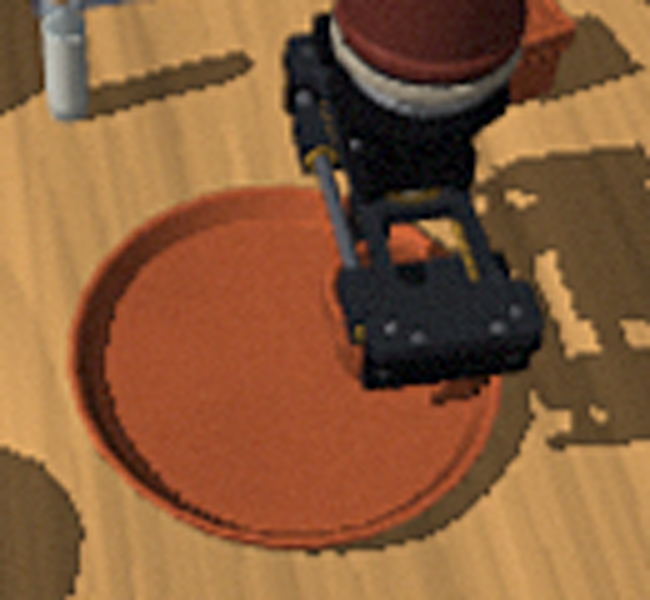

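Call:
{"op": "jog_arm", "data": {"linear": [[0,0,0.05],[0,0,0.05],[0,0,0]], "spin": [0,0,0]}}

```text
t: 11.25
tcp_pos: [0.5722, -0.1874, 0.0332]
eef_rot: [-2.221, 2.221, -0.001]
force: [-1.1, -0.3, 4.0]
finger_gap: 0.735
```

Call:
{"op": "jog_arm", "data": {"linear": [[0,0,0],[0,0,0],[0,0,0],[0,0,0],[0,0,0],[0,0,-1],[0,0,-2],[0,0,-3],[0,0,-3],[0,0,-3],[0,0,-3],[0,0,-3]], "spin": [0,0,0,0,0,0,0,0,0,0,0,0], "claw": 1}}

```text
t: 12.25
tcp_pos: [0.5716, -0.1871, 0.2147]
eef_rot: [-2.221, 2.221, -0.001]
force: [0.5, -0.0, -0.8]
finger_gap: 0.999
```

Run:
```python
from h import *
go([.43,.0125,.2],0)
c=cams.camera('side'); save(c,'p3')
c=cams.camera('wrist'); save(c,'w3')
for n in ['round_pot_mid','saucer']:
    for r in nets.masks_of(n,c)[:2]:
        p=pts(c,r['region']); zt=np.percentile(p[:,2],99); top=p[(p[:,2]>zt-0.012)&(p[:,2]<zt+.01)]; rect=cv2.minAreaRect((top[:,:2]*1000).astype(np.float32))
        print(n,round(r['confidence'],2),r['extent'],[np.round(x,1) for x in rect], zt.round(3))
```

```text
psi -1.571 p [ 0.5716 -0.1871  0.2147] t 12.25 gap 0.999 F [ 0.5 -0.  -0.8] q [-0.45  0.17  1.59  0.    1.38  1.12]
[-19.96, 14.17, 1.45]
spin 1.571 then shift [14.17 19.96  1.45]
or spin -1.571 shift [-14.17 -19.96   1.45]
round_pot_mid 0.65 [229.7, 152.2, 276.5, 201.8] [array([ 572.9, -185.3]), array([61.7, 61.9]), np.float64(63.9)] 0.064
saucer 0.78 [176.3, 129.4, 326.8, 277.4] [array([ 522.9, -188.3]), array([216.9, 209.3]), np.float64(25.6)] 0.024
```

View pics/w3.png

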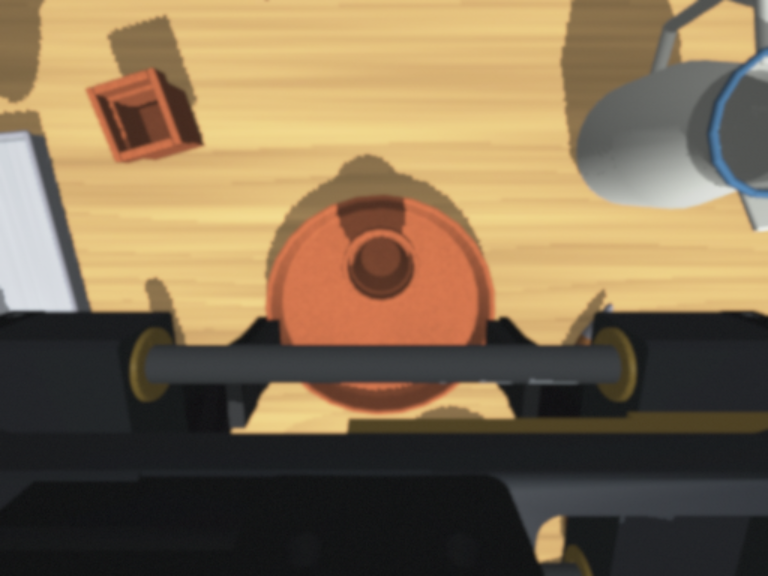

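Call:
{"op": "jog_arm", "data": {"linear": [[-2,2.1,0],[-2,2.1,0],[-2,2.1,0],[-2,2.1,0],[-2,2.1,0],[-2,2.1,0],[-2,2.1,0],[-2,2.1,0],[-2,2.1,0],[-2,2.1,0],[0,0,0],[0,0,0]], "spin": [0,0,0,0,0,0,0,0,0,0,0,0]}}

```text
t: 13.45
tcp_pos: [0.3608, 0.0135, 0.2113]
eef_rot: [2.223, -2.219, -0.001]
force: [0.4, -0.9, -0.3]
finger_gap: 0.999
```

Run:
```python
from h import *
go([.43,.0125,.2])
c=cams.camera('wrist'); save(c,'w4')
for n in ['vial_mid','tray']:
    for r in nets.masks_of(n,c)[:2]:
        p=pts(c,r['region']); zt=np.percentile(p[:,2],97)
        print(n,round(r['confidence'],2),r['extent'],zt.round(3))
        for a,b in ((0.095,.112),(.06,.095),(.02,.06)):
            s=p[(p[:,2]>a)&(p[:,2]<b)]
            if len(s): print(a,len(s),s.min(0).round(4),s.max(0).round(4),s.mean(0).round(4))
```

```text
psi -1.569 p [0.3608 0.0135 0.2113] t 13.45 gap 0.999 F [ 0.4 -0.9 -0.3] q [-0.18 -0.46  2.16 -0.    1.45  1.39]
[0.11, -6.92, 1.13]
vial_mid 0.63 [245.0, 98.8, 264.3, 124.8] 0.107
0.095 386 [0.4234 0.0053 0.095 ] [0.4457 0.0274 0.1078] [0.4346 0.0162 0.105 ]
0.06 56 [0.4234 0.0052 0.0681] [0.4459 0.0275 0.095 ] [0.4339 0.0162 0.0933]
vial_mid 0.57 [32.9, 0.0, 196.5, 135.7] 0.022
0.02 1703 [0.407 0.094 0.02 ] [0.5615 0.2705 0.0249] [0.4694 0.1837 0.0219]
tray 0.83 [34.4, 0.2, 193.2, 137.7] 0.022
0.02 1711 [0.407 0.094 0.02 ] [0.5615 0.2705 0.0249] [0.4696 0.184  0.0219]
```

View pics/w4.png

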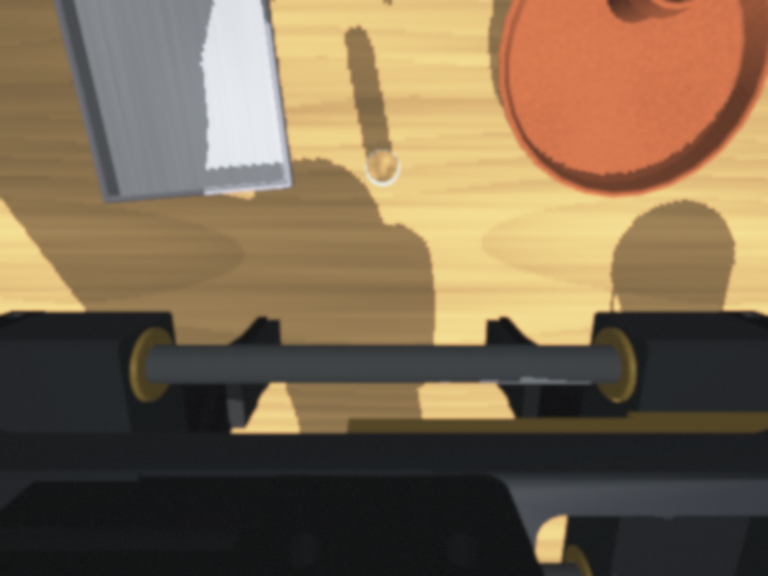

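Call:
{"op": "jog_arm", "data": {"linear": [[-0.1,-2.4,0],[0,-2.5,0],[0,-2.4,0],[0,0,2.5],[0,0,2.5],[0,0,2.5],[0,0,2.5],[0,0,2],[0,0,1.5],[0,0,1.0],[0,0,1.0],[0,0,0]], "spin": [0,0,0,0,0,0,0,0,0,0,0,0]}}

```text
t: 14.6
tcp_pos: [0.4337, 0.0136, 0.0553]
eef_rot: [2.219, -2.221, -0.004]
force: [-0.8, 0.4, -0.8]
finger_gap: 1.0
```

Run:
```python
from h import *
go([.434,.0145,.056])
c=cams.camera('side'); 
f=c['frame'][110:230,190:320]; cv2.imwrite('pics/v1.png',cv2.resize(f[...,::-1],None,fx=5,fy=5,interpolation=cv2.INTER_CUBIC))
```

```text
psi -1.572 p [0.4337 0.0136 0.0553] t 14.60 gap 1.000 F [-0.8  0.4 -0.8] q [-0.15 -0.05  2.14 -0.    1.05  1.42]
[-0.09, -0.03, -0.07]
```

View pics/v1.png

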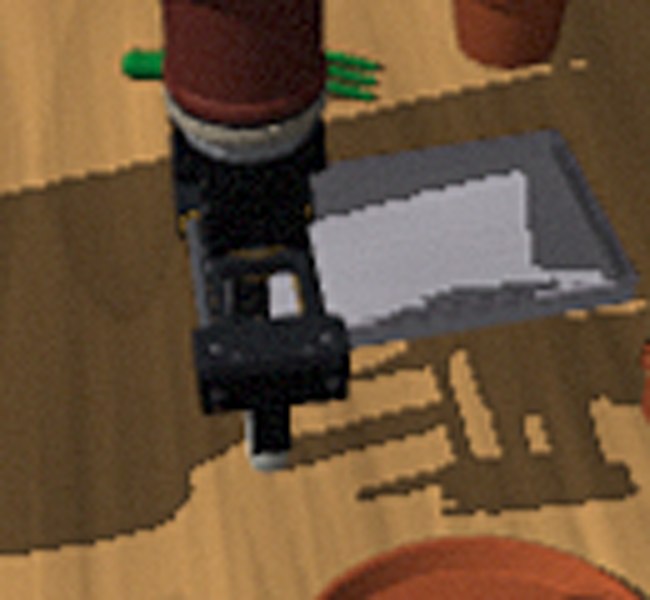

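Aligned; close on the vial.

Call:
{"op": "jog_arm", "data": {"linear": [[0,0,0],[0,0,0],[0,0,0],[0,0,0],[0,0,0],[0,0,0],[0,0,0],[0,0,0],[0,0,0],[0,0,0],[0,0,0],[0,0,0]], "spin": [0,0,0,0,0,0,0,0,0,0,0,0], "claw": -1}}

```text
t: 15.65
tcp_pos: [0.4348, 0.0138, 0.0573]
eef_rot: [2.221, -2.222, -0.0]
force: [-0.1, 0.5, -0.3]
finger_gap: 0.267
```

Run:
```python
from h import *
go([.573,-.187,.15])
```

```text
psi -1.571 p [0.4348 0.0138 0.0573] t 15.65 gap 0.267 F [-0.1  0.5 -0.3] q [-0.15 -0.05  2.14  0.    1.05  1.42]
[20.08, -13.82, -9.27]
```

Call:
{"op": "jog_arm", "data": {"linear": [[0,0,-1],[0,0,-2.5],[0,0,-3],[0,0,-3],[2.5,-1.75,0],[2.5,-1.75,0],[2.5,-1.75,0],[2.5,-1.75,0],[2.5,-1.75,0],[2.5,-1.75,0],[2.5,-1.7,0],[2.5,-1.7,0]], "spin": [0,0,0,0,0,0,0,0,0,0,0,0]}}

```text
t: 16.65
tcp_pos: [0.5745, -0.1876, 0.153]
eef_rot: [-2.221, 2.222, -0.0]
force: [-0.2, 0.1, 0.0]
finger_gap: 0.267
```

Run:
```python
from h import *
go([.573,-.187,.067])
c=cams.camera('side'); 
f=c['frame'][150:290,230:380]; cv2.imwrite('pics/v2.png',cv2.resize(f[...,::-1],None,fx=4.5,fy=4.5,interpolation=cv2.INTER_CUBIC))
c=cams.camera('wrist'); save(c,'v2w')
for n,cc in (('vial_mid',c),('round_pot_mid',c)):
    for r in nets.masks_of(n,cc)[:2]:
        p=pts(cc,r['region']); p=p[p[:,2]<.18]
        if len(p): print(n,round(r['confidence'],2),r['extent'],p.min(0).round(3),p.max(0).round(3))
```

```text
psi -1.571 p [ 0.5745 -0.1876  0.153 ] t 16.65 gap 0.267 F [-0.2  0.1  0. ] q [-0.45  0.22  1.65  0.    1.27  1.13]
[-0.06, 0.15, 8.6]
vial_mid 0.82 [233.6, 183.3, 275.3, 279.3] [ 0.444 -0.212  0.005] [ 0.59  -0.166  0.18 ]
vial_mid 0.68 [0.0, 163.2, 15.2, 212.1] [0.542 0.104 0.   ] [0.593 0.112 0.022]
round_pot_mid 0.56 [218.8, 159.2, 279.5, 212.4] [ 0.539 -0.218  0.005] [ 0.604 -0.147  0.16 ]
round_pot_mid 0.25 [156.7, 129.5, 340.4, 280.2] [ 0.442 -0.293 -0.001] [ 0.63  -0.079  0.053]
```

View pics/v2.png

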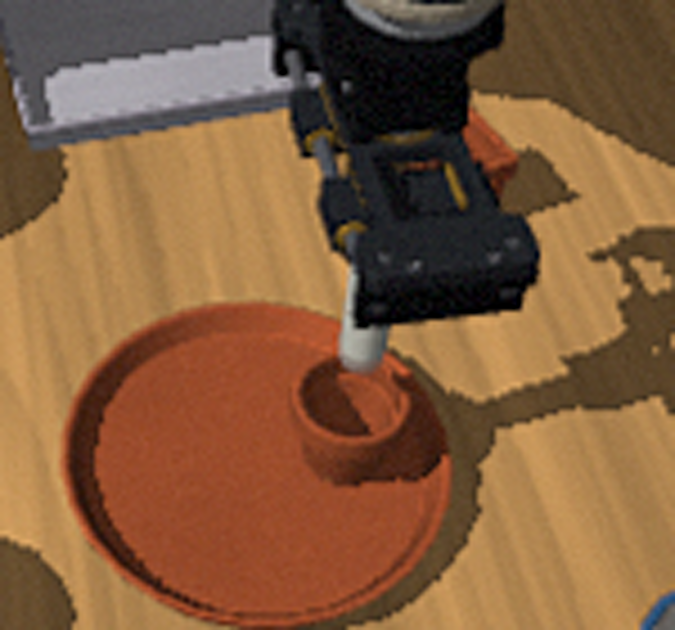

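View pics/v2w.png

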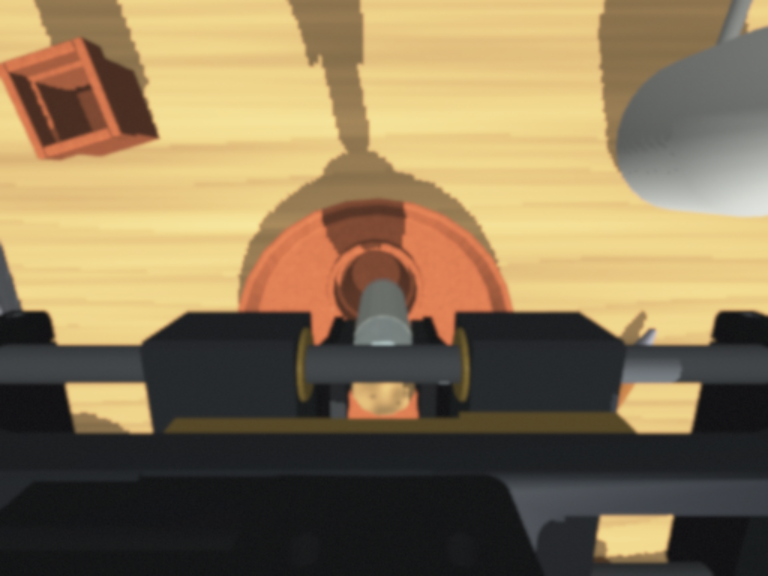

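Call:
{"op": "jog_arm", "data": {"linear": [[-0.15,0.1,0],[0,0,1],[0,0,1.5],[0,0,1.5],[0,0,1.0],[0,0,1.0],[0,0,0.8],[0,0,0.7],[0,0,0.5],[0,0,0.3],[0,0,0],[0,0,0]], "spin": [0,0,0,0,0,0,0,0,0,0,0,0]}}

```text
t: 17.85
tcp_pos: [0.573, -0.1848, 0.0696]
eef_rot: [-2.221, 2.222, -0.001]
force: [0.1, 0.3, -0.0]
finger_gap: 0.263
```

Run:
```python
from h import *
go([.573,-.187,.067])
c=cams.camera('side'); 
f=c['frame'][170:290,240:370]; cv2.imwrite('pics/v3.png',cv2.resize(f[...,::-1],None,fx=4.5,fy=4.5,interpolation=cv2.INTER_CUBIC))
```

```text
psi -1.571 p [ 0.573  -0.1848  0.0696] t 17.85 gap 0.263 F [ 0.1  0.3 -0. ] q [-0.44  0.31  1.71  0.    1.12  1.13]
[0.22, 0.0, 0.26]
```

View pics/v3.png

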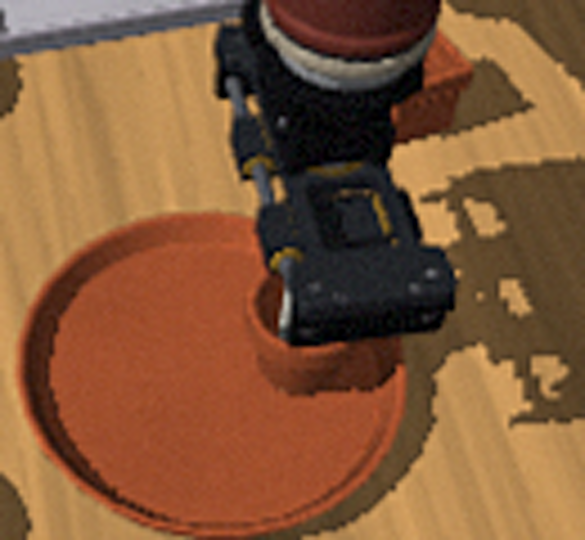

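Not yet in contact; creep down a little.

Call:
{"op": "jog_arm", "data": {"linear": [[0,0,0.05],[0,0,0.05],[0,0,0.05],[0,0,0]], "spin": [0,0,0,0]}}

```text
t: 18.23
tcp_pos: [0.5731, -0.1848, 0.0683]
eef_rot: [-2.221, 2.221, -0.001]
force: [0.1, -0.5, 1.6]
finger_gap: 0.265
```

Call:
{"op": "jog_arm", "data": {"linear": [[0,0,0.05],[0,0,0.05],[0,0,0]], "spin": [0,0,0]}}

```text
t: 18.48
tcp_pos: [0.5736, -0.185, 0.0683]
eef_rot: [-2.221, 2.221, -0.002]
force: [-1.5, 1.3, 6.9]
finger_gap: 0.262
```

Call:
{"op": "jog_arm", "data": {"linear": [[0,0,-0.05],[0,0,0],[0,0,0],[0,0,0],[0,0,0],[0,0,0],[0,0,-1.5],[0,0,-2.5],[0,0,-3],[0,0,-3],[0,0,-3],[0,0,0]], "spin": [0,0,0,0,0,0,0,0,0,0,0,0], "claw": 0.5}}

```text
t: 19.48
tcp_pos: [0.5764, -0.1863, 0.2052]
eef_rot: [-2.218, 2.219, -0.017]
force: [1.6, -0.0, 1.1]
finger_gap: 0.749
```

Run:
```python
from h import *
go([.46,-.39,.2])
c=cams.camera('side'); save(c,'v4')
for n in ['dibber_mid','vial_mid','round_pot_mid']:
    for r in nets.masks_of(n,c)[:2]:
        p=pts(c,r['region']); 
        print(n,round(r['confidence'],2),r['extent'],p.min(0).round(3),p.max(0).round(3))
```

```text
psi -1.571 p [ 0.5764 -0.1863  0.2052] t 19.48 gap 0.749 F [ 1.6 -0.   1.1] q [-0.44  0.17  1.6   0.    1.35  1.13]
[20.37, 11.65, 0.49]
dibber_mid 0.89 [256.1, 316.1, 312.5, 339.8] [ 0.414 -0.413 -0.003] [ 0.522 -0.343  0.023]
dibber_mid 0.58 [169.3, 347.0, 197.3, 384.0] [ 0.235 -0.461 -0.002] [ 0.289 -0.388  0.023]
vial_mid 0.6 [304.5, 217.8, 313.7, 248.3] [ 0.561 -0.198  0.035] [ 0.594 -0.168  0.118]
round_pot_mid 0.92 [297.0, 228.7, 319.6, 260.0] [ 0.541 -0.219  0.006] [ 0.619 -0.156  0.064]
```

View pics/v4.png

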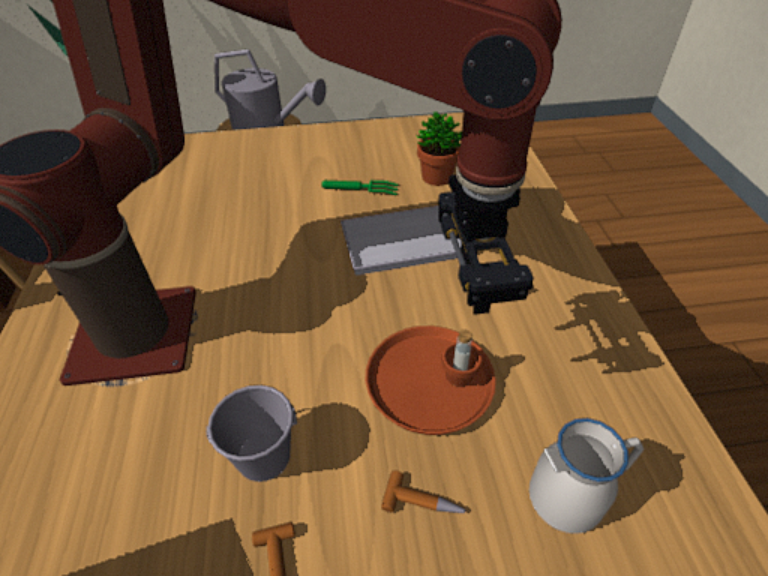

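Call:
{"op": "jog_arm", "data": {"linear": [[2.1,1.7,0],[2.1,1.7,0],[2.1,1.7,0],[2.1,1.7,0],[2.1,1.7,0],[2.1,1.7,0],[2.1,1.7,0],[2.1,1.7,0],[2.1,1.7,0],[1.5,1.3,0],[0,0,0],[0,0,0]], "spin": [0,0,0,0,0,0,0,0,0,0,0,0]}}

```text
t: 20.68
tcp_pos: [0.4055, -0.3885, 0.1954]
eef_rot: [-2.218, 2.224, 0.005]
force: [0.6, 0.3, 0.6]
finger_gap: 0.753
```

Run:
```python
from h import *
go([.46,-.39,.2])
c=cams.camera('wrist'); save(c,'d1')
for r in nets.masks_of('dibber_mid',c)[:2]:
    p=pts(c,r['region']); p=p[(p[:,2]>0.004)&(p[:,2]<.04)]
    print(round(r['confidence'],2),r['extent'],p.min(0).round(3),p.max(0).round(3))
    rc=cv2.minAreaRect((p[:,:2]*1000).astype(np.float32)); print(rc)
    # T model fit: search pose maximizing coverage
    best=None
    P=p[:,:2]*1000; cen=np.array(rc[0])
    def inside(P,x,y,a):
        d=P-[x,y]; X=d[:,0]*np.cos(a)+d[:,1]*np.sin(a); Y=-d[:,0]*np.sin(a)+d[:,1]*np.cos(a)
        w=np.where(X>18,10-(X-18)/40*8,10.)
        sh=(X<58)&(X>-58)&(abs(Y)<w); ha=(X<-38)&(X>-58)&(abs(Y)<28)
        return (sh|ha)
    for a in np.radians(np.arange(-180,180,3)):
      for x in np.arange(-15,16,3):
        for y in np.arange(-15,16,3):
          s=inside(P,cen[0]+x,cen[1]+y,a).sum()
          if best is None or s>best[0]: best=(s,cen[0]+x,cen[1]+y,a)
    from itertools import product
    L=[]
    for da,x,y in product(np.radians(np.arange(-4,5,1)),range(-4,5),range(-4,5)):
        s=inside(P,best[1]+x,best[2]+y,best[3]+da).sum(); L.append((s,best[1]+x,best[2]+y,np.degrees(best[3]+da)))
    L=np.array(L); m=L[L[:,0]>=L[:,0].max()-len(P)*.005]; print(len(P),L[:,0].max(),m.mean(0).round(1),len(m))
```

```text
psi -1.573 p [ 0.4055 -0.3885  0.1954] t 20.68 gap 0.753 F [0.6 0.3 0.6] q [-0.9   0.09  1.72  0.    1.34  0.67]
[0.14, -5.45, -0.47]
0.74 [261.7, 255.4, 318.7, 278.3] [ 0.249 -0.474  0.008] [ 0.287 -0.392  0.022]
((264.2657165527344, -431.4666442871094), (83.86632537841797, 36.33140563964844), 81.70046997070312)
893 892.0 [ 889.5  266.9 -449.8  -84.6] 13
0.56 [223.7, 77.1, 277.3, 165.8] [ 0.413 -0.411  0.009] [ 0.523 -0.343  0.023]
((471.8136901855469, -376.0030517578125), (52.86915969848633, 113.1226577758789), 79.81267547607422)
1573 1568.0 [1564.2  474.4 -387.2  -24.4] 5
```

View pics/d1.png

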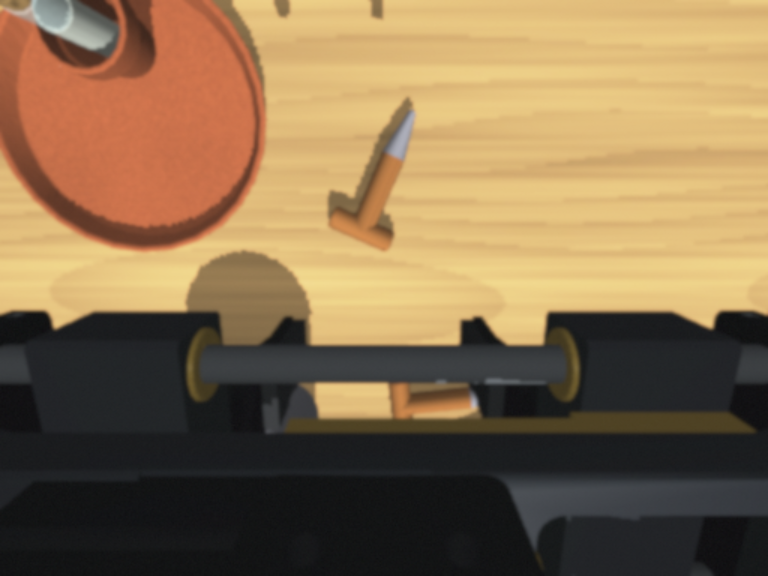

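Run:
```python
from h import *
go([.4635,-.382,.04],-1.997)
```

```text
psi -1.571 p [ 0.4067 -0.3876  0.1961] t 20.78 gap 0.751 F [-0.2  0.   1.1] q [-0.9   0.09  1.72  0.    1.34  0.67]
[-0.53, -5.7, 15.6]
spin 0.426 then shift [-2.84 -4.97 15.6 ]
or spin -2.716 shift [ 2.84  4.97 15.6 ]
```

Call:
{"op": "jog_arm", "data": {"linear": [[0,0,0],[0,0,0],[0,0,0],[0,0,0],[-1.4,-2.5,1],[-1.44,-2.47,2],[0,0,3],[0,0,3],[0,0,3],[0,0,2],[0,0,1.6],[0,0,0]], "spin": [0.107,0.107,0.106,0.106,0,0,0,0,0,0,0,0]}}

```text
t: 21.78
tcp_pos: [0.462, -0.3793, 0.0364]
eef_rot: [1.703, -2.638, -0.013]
force: [0.1, 0.7, -1.2]
finger_gap: 0.752
```

Run:
```python
from h import *
go([.4635,-.382,.001],-1.997)
c=cams.camera('side'); 
f=c['frame'][250:384,220:370]; cv2.imwrite('pics/d2.png',cv2.resize(f[...,::-1],None,fx=4.5,fy=4.5,interpolation=cv2.INTER_CUBIC))
c=cams.camera('wrist'); save(c,'d2w',1.2)
```

```text
psi -1.995 p [ 0.462  -0.3793  0.0364] t 21.78 gap 0.752 F [ 0.1  0.7 -1.2] q [-0.82  0.36  1.73  0.    1.07  1.18]
[0.2, -0.27, 3.54]
spin 0.002 then shift [ 0.2  -0.27  3.54]
or spin -3.140 shift [-0.2   0.27  3.54]
```

View pics/d2.png

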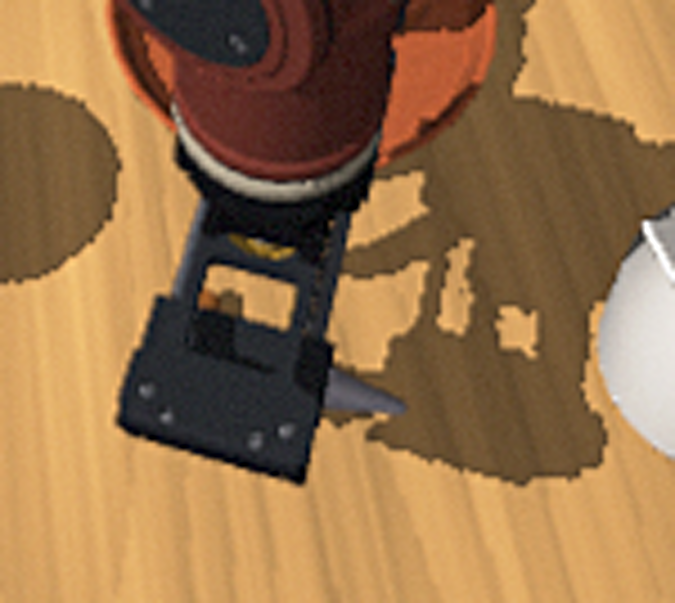

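View pics/d2w.png

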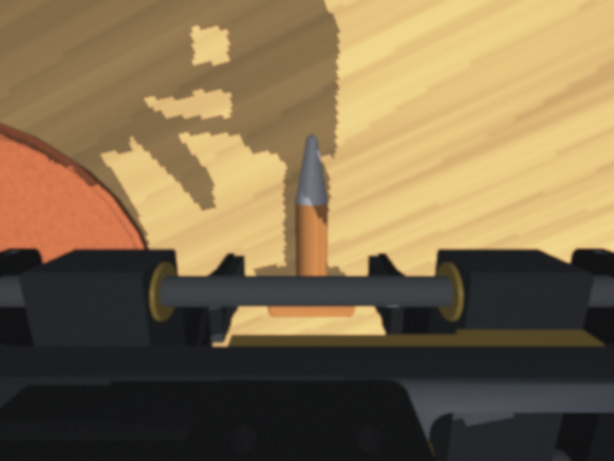

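Call:
{"op": "jog_arm", "data": {"linear": [[0.2,-0.25,0],[0,0,1],[0,0,1],[0,0,0.7],[0,0,0.4],[0,0,0.2],[0,0,0],[0,0,0]], "spin": [0,0,0,0,0,0,0,0]}}

```text
t: 22.55
tcp_pos: [0.4651, -0.3862, 0.0083]
eef_rot: [1.701, -2.641, -0.0]
force: [0.1, 0.1, -0.7]
finger_gap: 0.748
```

Call:
{"op": "jog_arm", "data": {"linear": [[0,0,0],[0,0,0],[0,0,0],[0,0,0],[0,0,0],[0,0,0],[0,0,0],[0,0,0],[0,0,0],[0,0,0]], "spin": [0,0,0,0,0,0,0,0,0,0], "claw": -1}}

```text
t: 23.38
tcp_pos: [0.4652, -0.3862, 0.0083]
eef_rot: [-1.701, 2.641, 0.0]
force: [-0.3, 0.6, -0.4]
finger_gap: 0.197
```

Run:
```python
from h import *
go([.5105,-.222,.06],-np.pi/2)
```

```text
psi -1.997 p [ 0.4652 -0.3862  0.0083] t 23.38 gap 0.197 F [-0.3  0.6 -0.4] q [-0.82  0.4   1.72  0.    1.01  1.17]
[-16.82, 2.66, -5.17]
spin -0.426 then shift [-16.42  -4.53  -5.17]
or spin 2.715 shift [16.42  4.53 -5.17]
```

Call:
{"op": "jog_arm", "data": {"linear": [[0,0,0],[0,0,0],[0,0,0],[0,0,0],[0,0,0.3],[0,0,0.3],[0,0,0.1],[0,0,0]], "spin": [0,0,0,0,0,0,0,0], "claw": 0}}

```text
t: 24.05
tcp_pos: [0.4648, -0.3858, 0.0006]
eef_rot: [1.701, -2.641, -0.002]
force: [-0.0, -0.8, -1.2]
finger_gap: 0.495
```

Call:
{"op": "jog_arm", "data": {"linear": [[0,0,0],[0,0,0],[0,0,0],[0,0,0],[0,0,0],[0,0,0],[0,0,0],[0,0,0],[0,0,0],[0,0,0]], "spin": [0,0,0,0,0,0,0,0,0,0], "claw": -1}}

```text
t: 24.88
tcp_pos: [0.4653, -0.3863, 0.0014]
eef_rot: [-1.701, 2.641, -0.0]
force: [-0.3, 0.4, 1.0]
finger_gap: 0.222
```

Run:
```python
from h import *
go([.5105,-.222,.06],-np.pi/2)
```

```text
psi -1.997 p [ 0.4653 -0.3863  0.0014] t 24.88 gap 0.222 F [-0.3  0.4  1. ] q [-0.82  0.42  1.72 -0.    1.    1.17]
[-16.83, 2.67, -5.86]
spin -0.426 then shift [-16.43  -4.53  -5.86]
or spin 2.715 shift [16.43  4.53 -5.86]
```

Call:
{"op": "jog_arm", "data": {"linear": [[0,0,-1],[0,0,-2],[0,0,-3],[0,0,-1],[0,0,0],[0,0,0],[0,0,0],[-3.2,-0.9,0],[-3.3,-0.9,0],[-3.3,-0.9,0],[-3.3,-0.9,0],[-3.3,-0.9,0]], "spin": [0,0,0,-0.107,-0.107,-0.106,-0.106,0,0,0,0,0]}}

```text
t: 25.88
tcp_pos: [0.5104, -0.2208, 0.072]
eef_rot: [-2.221, 2.222, -0.0]
force: [1.2, 0.4, -0.3]
finger_gap: 0.218
```

Run:
```python
from h import *
c=cams.camera('side'); save(c,'d3')
c=cams.camera('wrist'); save(c,'d3w',1.2)
go([.51,-.222,.009],-np.pi/2)
for r in nets.masks_of('dibber_mid',c)[:1]:
    p=pts(c,r['region']); print(r['confidence'],r['extent'],p.min(0).round(3),p.max(0).round(3))
    tip=p[np.argsort(-p[:,0])[:30]]; print(tip.mean(0))
```

```text
psi -1.567 p [ 0.5108 -0.2175  0.0716] t 25.98 gap 0.218 F [ 0.4 -0.6 -0.9] q [-0.55  0.21  1.83  0.    1.1   1.02]
[0.46, 0.08, 6.26]
spin 0.004 then shift [0.46 0.08 6.26]
or spin -3.137 shift [-0.46 -0.08  6.26]
0.71 [238.3, 119.1, 272.7, 278.9] [ 0.441 -0.228  0.006] [ 0.578 -0.198  0.161]
[ 0.57619414 -0.21323417  0.08317522]
```

View pics/d3.png

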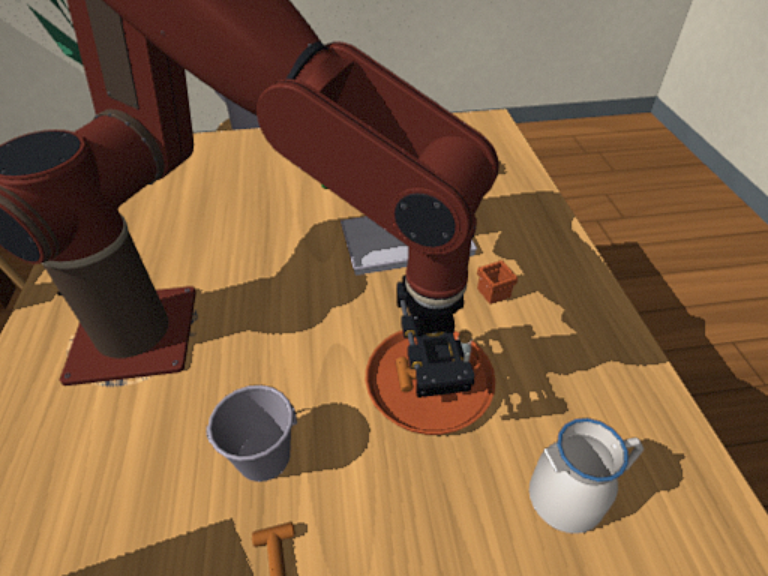

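View pics/d3w.png

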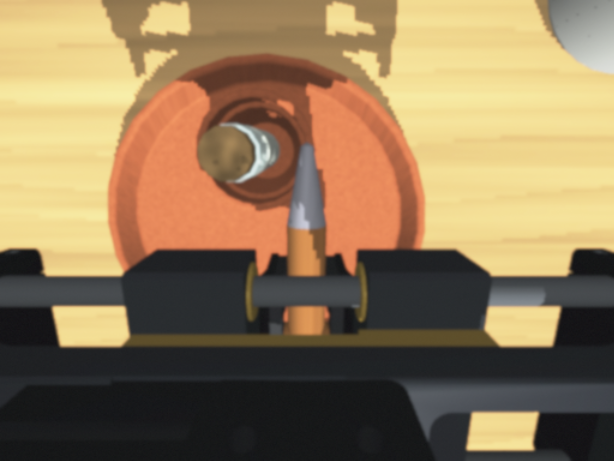

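Call:
{"op": "jog_arm", "data": {"linear": [[0,0,0],[0,0,0],[0,0,0]], "spin": [0.07,0.07,0]}}

```text
t: 26.28
tcp_pos: [0.5102, -0.2233, 0.0718]
eef_rot: [2.057, -2.375, 0.001]
force: [-0.7, 0.7, -1.0]
finger_gap: 0.219
```

Run:
```python
from h import *
go([.508,-.2225,.0085])
```

```text
psi -1.714 p [ 0.5102 -0.2233  0.0718] t 26.28 gap 0.219 F [-0.7  0.7 -1. ] q [-0.55  0.21  1.83 -0.    1.1   1.16]
[-0.05, 0.23, 6.33]
```

Call:
{"op": "jog_arm", "data": {"linear": [[-0.05,0.2,0],[0,0,1],[0,0,1.2],[0,0,1.2],[0,0,1],[0,0,0.8],[0,0,0.6],[0,0,0.3],[0,0,0.1],[0,0,0],[0,0,0]], "spin": [0,0,0,0,0,0,0,0,0,0,0]}}

```text
t: 27.2
tcp_pos: [0.5088, -0.2217, 0.0098]
eef_rot: [-2.06, 2.371, -0.001]
force: [0.1, -0.5, -1.2]
finger_gap: 0.225
```

Run:
```python
from h import *
go([.508,-.2225,.0075])
c=cams.camera('side'); 
f=c['frame'][190:310,230:360]; cv2.imwrite('pics/d4.png',cv2.resize(f[...,::-1],None,fx=4.5,fy=4.5,interpolation=cv2.INTER_CUBIC))
c=cams.camera('wrist'); save(c,'d4w',1.2)
```

```text
psi -1.711 p [ 0.5088 -0.2217  0.0098] t 27.20 gap 0.225 F [ 0.1 -0.5 -1.2] q [-0.55  0.3   1.86 -0.    0.98  1.16]
[0.09, 0.06, 0.23]
```

View pics/d4.png

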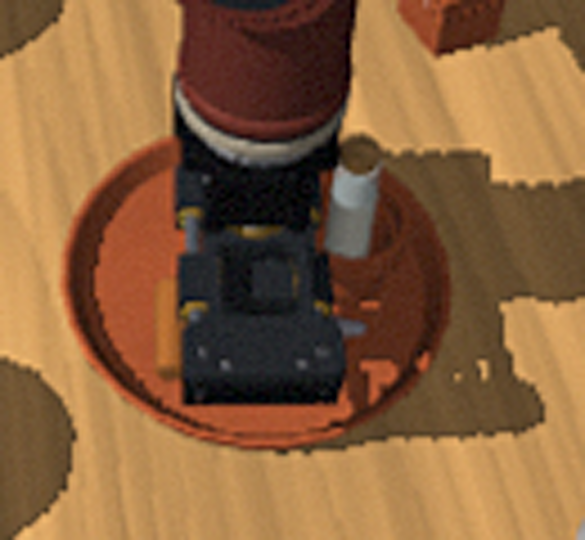

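View pics/d4w.png

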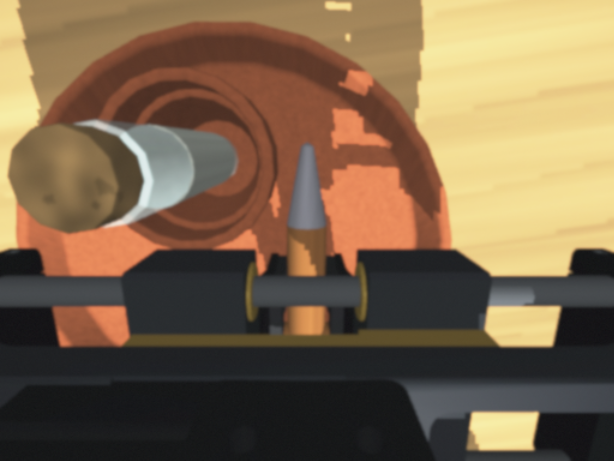

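Call:
{"op": "jog_arm", "data": {"linear": [[0,0,0.1],[0,0,0.1],[0,0,0.05],[0,0,0]], "spin": [0,0,0,0]}}

```text
t: 27.63
tcp_pos: [0.5086, -0.2216, 0.0074]
eef_rot: [-2.06, 2.371, -0.001]
force: [-1.5, 1.0, 2.8]
finger_gap: 0.22
```

Call:
{"op": "jog_arm", "data": {"linear": [[0,0,0],[0,0,0],[0,0,0],[0,0,0],[0,0,0],[0,0,-1],[0,0,-2],[0,0,-3],[0,0,-3],[0,0,-3],[0,0,-3],[0,0,-3]], "spin": [0,0,0,0,0,0,0,0,0,0,0,0], "claw": -0.1}}

```text
t: 28.63
tcp_pos: [0.5082, -0.2213, 0.1892]
eef_rot: [-2.06, 2.371, -0.001]
force: [-0.3, 0.1, -0.3]
finger_gap: 0.451
```

Run:
```python
from h import *
go([.690,.002,.2],np.radians(15.3-90))
c=cams.camera('side'); save(c,'e1')
c=cams.camera('wrist'); save(c,'e1w',1.2)
```

```text
psi -1.711 p [ 0.5082 -0.2213  0.1892] t 28.63 gap 0.451 F [-0.3  0.1 -0.3] q [-0.55  0.07  1.74 -0.    1.32  1.16]
[-24.65, -14.89, -1.08]
spin -0.407 then shift [-16.74 -23.43  -1.08]
or spin 2.734 shift [16.74 23.43 -1.08]
```

View pics/e1.png

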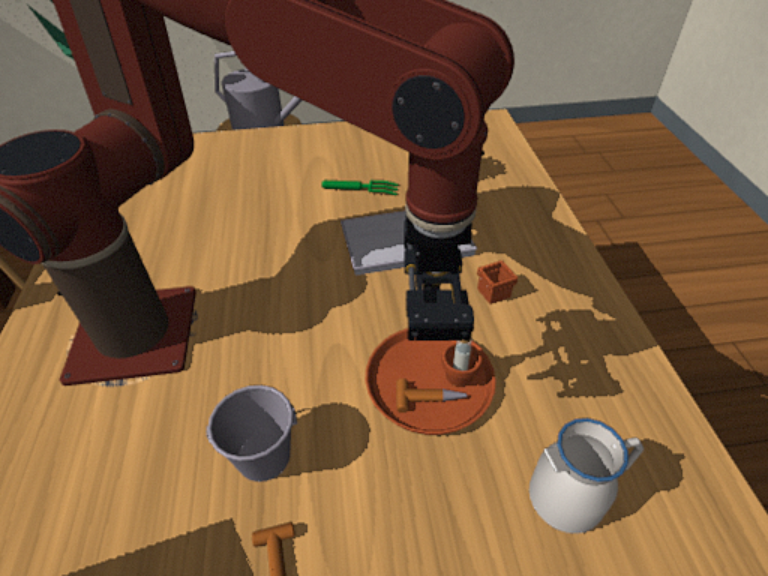

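View pics/e1w.png

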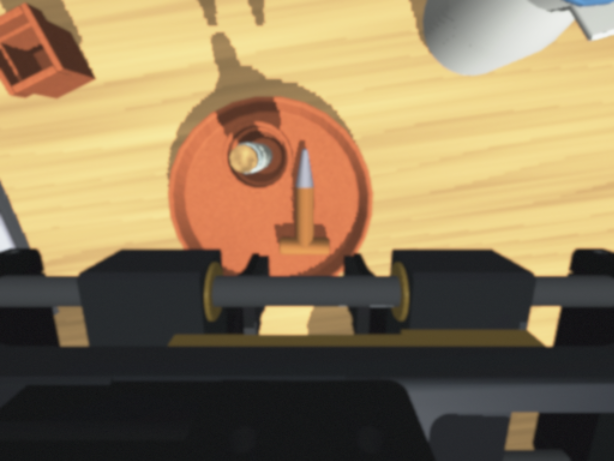

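Call:
{"op": "jog_arm", "data": {"linear": [[0,0,0],[0,0,0],[0,0,0],[0,0,0],[-2.1,-2.95,0],[-2.1,-2.9,0],[-2.1,-2.95,0],[-2.1,-2.9,0],[-2.1,-2.95,0],[-2.1,-2.9,0],[-2.1,-2.95,0],[-2.04,-2.93,0]], "spin": [-0.102,-0.102,-0.102,-0.101,0,0,0,0,0,0,0,0], "claw": 1}}

```text
t: 29.73
tcp_pos: [0.6907, 0.0035, 0.1865]
eef_rot: [2.497, -1.906, -0.001]
force: [0.4, -0.4, 0.9]
finger_gap: 0.996
```

Call:
{"op": "jog_arm", "data": {"linear": [[0,0,2],[0,0,3],[0,0,3],[0,0,3],[0,0,0],[0,0,0]], "spin": [0,0,0,0,0,0]}}

```text
t: 30.23
tcp_pos: [0.6879, 0.0021, 0.0744]
eef_rot: [2.495, -1.904, -0.008]
force: [1.3, -0.4, 1.1]
finger_gap: 0.998
```

Run:
```python
from h import *
go([.690,.002,.027],np.radians(15.3-90))
c=cams.camera('side'); 
f=c['frame'][110:230,270:400]; cv2.imwrite('pics/q1.png',cv2.resize(f[...,::-1],None,fx=4.5,fy=4.5,interpolation=cv2.INTER_CUBIC))
c=cams.camera('wrist'); save(c,'q1w',1.2)
for r in nets.masks_of('square_pot_mid',c)[:2]:
    p=pts(c,r['region']); t=p[(p[:,2]>.045)&(p[:,2]<.066)]
    print(r['confidence'],r['extent']); 
    if len(t): print(cv2.minAreaRect((t[:,:2]*1000).astype(np.float32)))
```

```text
psi -1.304 p [0.6879 0.0021 0.0744] t 30.23 gap 0.998 F [ 1.3 -0.4  1.1] q [-0.11  0.5   1.45  0.    1.2   1.19]
[0.07, -0.22, 4.73]
spin -0.000 then shift [ 0.07 -0.22  4.73]
or spin 3.141 shift [-0.07  0.22  4.73]
0.64 [213.5, 166.1, 295.5, 231.3]
((695.5451049804688, 5.774326324462891), (45.577423095703125, 56.041839599609375), 15.231876373291016)
```

View pics/q1.png

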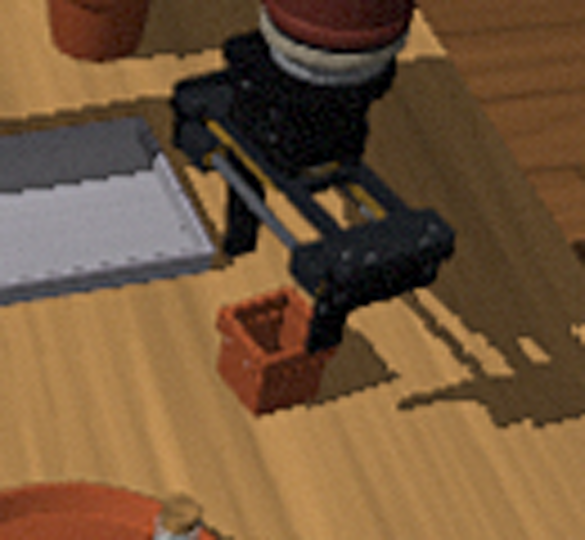

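View pics/q1w.png

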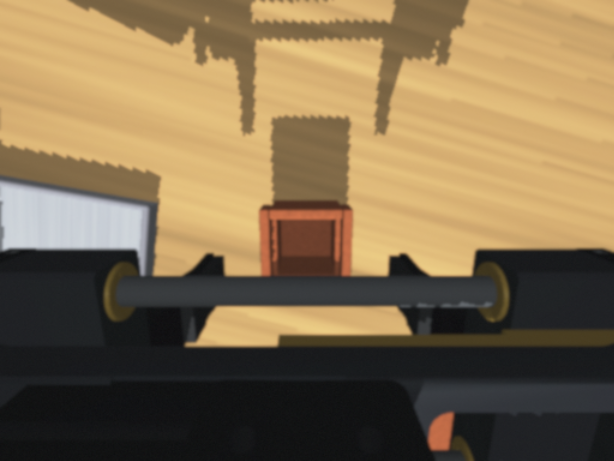

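Call:
{"op": "jog_arm", "data": {"linear": [[0,-0.1,1],[0,0,1],[0,0,1],[0,0,1],[0,0,0.7],[0,0,0.3],[0,0,0],[0,0,0]], "spin": [0,0,0,0,0,0,0,0]}}

```text
t: 31.05
tcp_pos: [0.6911, 0.0021, 0.0265]
eef_rot: [2.497, -1.906, -0.001]
force: [-0.6, -0.4, 0.0]
finger_gap: 1.003
```

Call:
{"op": "jog_arm", "data": {"linear": [[0,0,0],[0,0,0],[0,0,0],[0,0,0],[0,0,0],[0,0,0],[0,0,0],[0,0,0]], "spin": [0,0,0,0,0,0,0,0], "claw": -1}}

```text
t: 31.72
tcp_pos: [0.6913, 0.0021, 0.0271]
eef_rot: [-2.497, 1.906, -0.0]
force: [-0.6, -0.6, 1.1]
finger_gap: 0.635
```

Run:
```python
from h import *
go([.570,.145,.09],np.radians(5.2-90))
```

```text
psi -1.304 p [0.6913 0.0021 0.0271] t 31.72 gap 0.635 F [-0.6 -0.6  1.1] q [-0.11  0.56  1.47 -0.    1.12  1.19]
[-16.99, 7.93, -6.3]
spin 0.176 then shift [-15.33  10.78  -6.3 ]
or spin -2.966 shift [ 15.33 -10.78  -6.3 ]
```

Call:
{"op": "jog_arm", "data": {"linear": [[0,0,-1],[0,0,-2],[0,0,-2.3],[0,0,-1],[0,0,0],[-2.2,1.54,0],[-2.2,1.54,0],[-2.2,1.54,0],[-2.2,1.54,0],[-2.2,1.54,0],[-2.2,1.54,0],[-2.13,1.54,0]], "spin": [0,0,0,0.088,0.088,0,0,0,0,0,0,0]}}

```text
t: 32.72
tcp_pos: [0.5688, 0.1459, 0.0903]
eef_rot: [-2.32, 2.118, 0.0]
force: [0.0, 0.7, -0.8]
finger_gap: 0.644
```

Run:
```python
from h import *
c=cams.camera('wrist'); save(c,'q2w',1.2)
c=cams.camera('side'); save(c,'q2')
for cc in (c,cams.camera('top')):
  for r in nets.masks_of('tray',cc)[:1]:
    p=pts(cc,r['region']); print(cv2.minAreaRect((p[p[:,2]<.04][:,:2]*1000).astype(np.float32)))
go([.570,.145,.0305],np.radians(5.2-90))
```

```text
((580.4967651367188, -187.9586944580078), (54.89437484741211, 68.35455322265625), 82.59469604492188)
((507.98980712890625, 156.06500244140625), (203.2314910888672, 75.67669677734375), 53.84796905517578)
psi -1.480 p [0.5704 0.1448 0.0905] t 32.97 gap 0.637 F [ 0.3 -1.4 -0.5] q [ 0.11  0.26  1.74 -0.    1.15  1.59]
[-0.03, 0.05, 6.0]
spin 0.001 then shift [-0.03  0.05  6.  ]
or spin -3.141 shift [ 0.03 -0.05  6.  ]
```

View pics/q2.png

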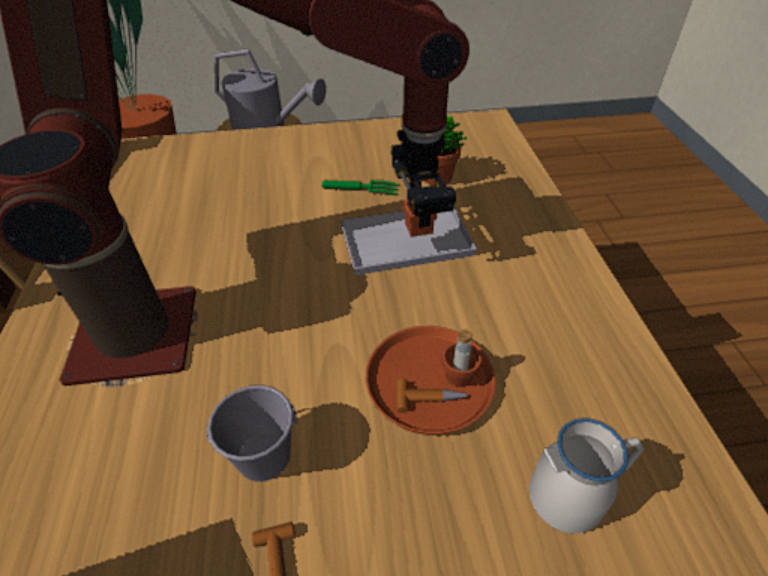

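View pics/q2w.png

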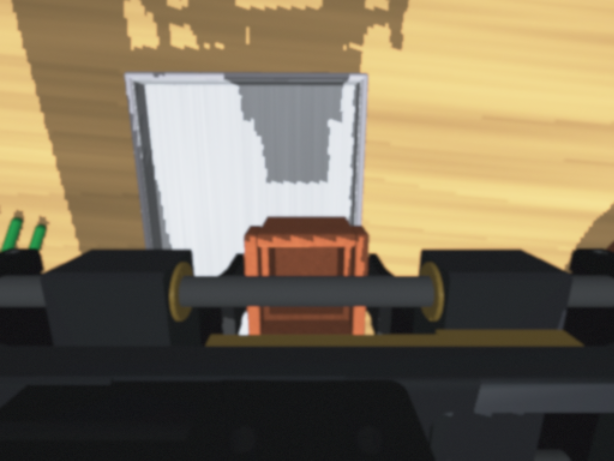

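Call:
{"op": "jog_arm", "data": {"linear": [[-0.5,0,0],[0,0,1.2],[0,0,1.2],[0,0,1.2],[0,0,1],[0,0,0.7],[0,0,0.4],[0,0,0.2],[0,0,0.05],[0,0,0],[0,0,0]], "spin": [0,0,0,0,0,0,0,0,0,0,0]}}

```text
t: 33.88
tcp_pos: [0.5699, 0.1501, 0.0307]
eef_rot: [-2.319, 2.118, -0.001]
force: [0.6, -0.5, -1.8]
finger_gap: 0.642
```

Call:
{"op": "jog_arm", "data": {"linear": [[0,0,0.05],[0,0,0.05],[0,0,0]], "spin": [0,0,0]}}

```text
t: 34.13
tcp_pos: [0.5699, 0.15, 0.03]
eef_rot: [-2.319, 2.118, -0.001]
force: [-1.4, 0.1, 2.6]
finger_gap: 0.643
```

Contact felt. Release and rise.

Call:
{"op": "jog_arm", "data": {"linear": [[0,0,0],[0,0,0],[0,0,0],[0,0,0],[0,0,0],[0,0,-1],[0,0,-2],[0,0,-3],[0,0,-3],[0,0,-3],[0,0,-3],[0,0,-3]], "spin": [0,0,0,0,0,0,0,0,0,0,0,0], "claw": 1}}

```text
t: 35.13
tcp_pos: [0.5692, 0.1499, 0.2117]
eef_rot: [-2.32, 2.118, -0.001]
force: [0.5, -0.7, -0.7]
finger_gap: 1.002
```

Run:
```python
from h import *
c=cams.camera('wrist'); save(c,'q3w',1.2)
for n in ['tray','square_pot_mid']:
  for r in nets.masks_of(n,c)[:1]:
    p=pts(c,r['region']); p=p[p[:,2]>.01] if n=='tray' else p[p[:,2]>.05]; p=p[p[:,2]<.07]; print(n,cv2.minAreaRect((p[:,:2]*1000).astype(np.float32)),np.percentile(p[:,2],97))
go([.36,.395,.2],-1.36)
```

```text
tray ((545.4024047851562, 187.338134765625), (264.82354736328125, 165.03952026367188), 5.0782999992370605) 0.02328704168996306
square_pot_mid ((569.13720703125, 152.54388427734375), (55.37729263305664, 55.70807647705078), 5.287607669830322) 0.06103589530745568
psi -1.480 p [0.5717 0.1503 0.2139] t 35.28 gap 1.001 F [ 0.1  0.  -0.1] q [0.12 0.14 1.63 0.   1.37 1.6 ]
[-26.29, 18.87, 1.25]
spin -0.120 then shift [-28.36  15.59   1.25]
or spin 3.022 shift [ 28.36 -15.59   1.25]
```

View pics/q3w.png

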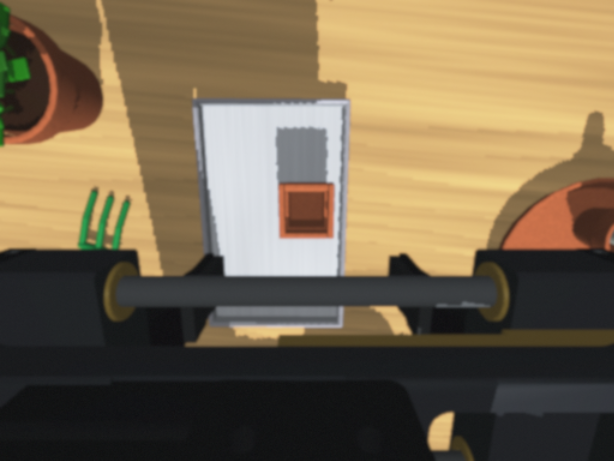

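Call:
{"op": "jog_arm", "data": {"linear": [[-2.66,1.73,0],[-2.66,1.73,0],[-2.66,1.73,0],[-2.66,1.73,0],[-2.66,1.73,0],[-2.66,1.73,0],[-2.66,1.73,0],[-2.66,1.73,0],[-2.66,1.73,0],[-2.66,1.73,0],[0,0,0],[0,0,0]], "spin": [0,0,0,0,0,0,0,0,0.1,0.1,0.09,0]}}

```text
t: 36.28
tcp_pos: [0.3737, 0.4017, 0.2079]
eef_rot: [1.988, -2.429, -0.0]
force: [0.1, 0.7, 0.2]
finger_gap: 1.004
```

Run:
```python
from h import *
c=cams.camera('wrist'); save(c,'f1w',1.2)
for r in nets.masks_of('fork_handle',c)[:2]:
    p=pts(c,r['region']); p=p[(p[:,2]>.004)&(p[:,2]<.035)]
    print(r['confidence'],r['extent'],cv2.minAreaRect((p[:,:2]*1000).astype(np.float32)))
    hd=p[p[:,0]<.46]; m=hd.mean(0); 
    ax=np.linalg.svd(hd[:,:2]-m[:2],full_matrices=False)[2][0]; ax*=np.sign(ax[0]); t=(p[:,:2]-m[:2])@ax
    print(m,np.degrees(np.arctan2(ax[1],ax[0])),t.min(),t.max(),'tip',m[:2]+ax*t.max(),'butt',m[:2]+ax*t.min(),'handle',m[:2]+ax*(t.max()-.125), m[:2]+ax*(t.min()+.065))
go([.4336,.401,.04],-1.771)
```

```text
0.71 [226.4, 21.1, 264.5, 172.6] ((464.8603820800781, 399.307373046875), (46.14088439941406, 185.35719299316406), 78.28414154052734)
[0.41989154 0.40980286 0.02061247] -13.427998474887596 -0.046655913665383596 0.138870676038633 tip [0.55496585 0.37755386] butt [0.37451109 0.42063744] handle [0.43338303 0.40658176] [0.43773415 0.40554293]
psi -1.767 p [0.3751 0.4005 0.2083] t 36.38 gap 1.000 F [-0.8 -0.5 -0.3] q [ 0.67  0.05  1.74 -0.    1.36  2.44]
[-1.22, -5.74, 16.82]
spin 0.004 then shift [-1.25 -5.74 16.82]
or spin -3.137 shift [ 1.25  5.74 16.82]
```

View pics/f1w.png

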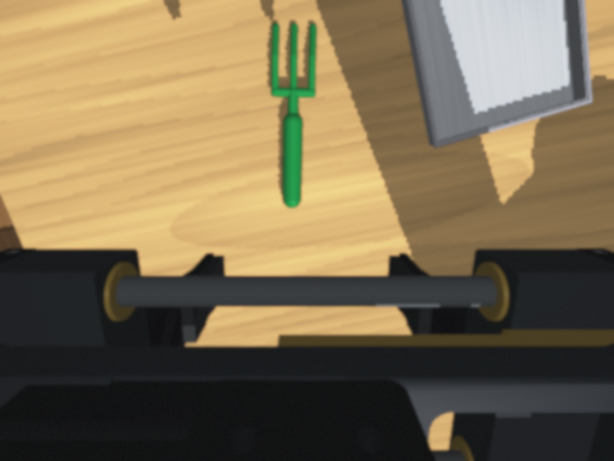

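Call:
{"op": "jog_arm", "data": {"linear": [[-0.75,-2.9,0],[-0.75,-2.95,1],[0,0,2.5],[0,0,2.5],[0,0,2.5],[0,0,2.5],[0,0,2.5],[0,0,2],[0,0,1],[0,0,0.8],[0,0,0],[0,0,0]], "spin": [0,0,0,0,0,0,0,0,0,0,0,0]}}

```text
t: 37.38
tcp_pos: [0.4366, 0.404, 0.0369]
eef_rot: [-1.989, 2.431, -0.0]
force: [1.0, 0.3, 0.9]
finger_gap: 0.999
```

Run:
```python
from h import *
c=cams.camera('wrist'); save(c,'f2w',1.2)
go([.4355,.403,.0012],-1.771)
```

```text
psi -1.770 p [0.437  0.4045 0.0376] t 37.43 gap 1.001 F [-0.  -0.4  0.4] q [ 0.61  0.34  1.74 -0.    1.06  2.38]
[0.18, 0.12, 3.64]
spin 0.001 then shift [0.18 0.12 3.64]
or spin -3.141 shift [-0.18 -0.12  3.64]
```

View pics/f2w.png

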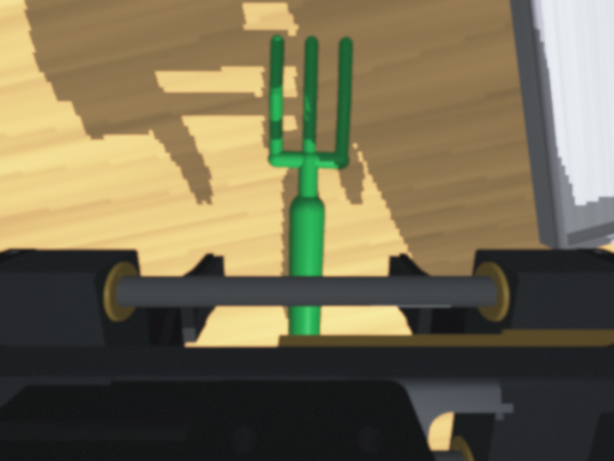

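Call:
{"op": "jog_arm", "data": {"linear": [[0.1,0.1,0.5],[0,0,1],[0,0,1],[0,0,0.6],[0,0,0.3],[0,0,0.1],[0,0,0],[0,0,0]], "spin": [0,0,0,0,0,0,0,0]}}

```text
t: 38.1
tcp_pos: [0.4349, 0.4035, 0.0014]
eef_rot: [-1.989, 2.431, 0.0]
force: [1.5, -0.8, -0.5]
finger_gap: 0.997
```

Call:
{"op": "jog_arm", "data": {"linear": [[0,0,0],[0,0,0],[0,0,0],[0,0,0],[0,0,0],[0,0,0],[0,0,0],[0,0,0],[0,0,0],[0,0,0],[0,0,0],[0,0,0]], "spin": [0,0,0,0,0,0,0,0,0,0,0,0], "claw": -1}}

```text
t: 39.1
tcp_pos: [0.4348, 0.4033, 0.0013]
eef_rot: [1.99, -2.431, 0.0]
force: [-0.3, -0.5, -0.0]
finger_gap: 0.244
```

Run:
```python
from h import *
a=np.radians(5.1); t=np.array([.5455,.186])+np.array([[np.cos(a),-np.sin(a)],[np.sin(a),np.cos(a)]])@[-.030,.038]
print(t); go([t[0],t[1],.08],a-np.pi/2)
```

```text
[0.51224078 0.22118273]
psi -1.770 p [0.4348 0.4033 0.0013] t 39.10 gap 0.244 F [-0.3 -0.5 -0. ] q [ 0.62  0.39  1.76 -0.    0.99  2.38]
[16.32, -11.2, -7.87]
spin -0.288 then shift [18.83 -6.1  -7.87]
or spin 2.853 shift [-18.83   6.1   -7.87]
```

Call:
{"op": "jog_arm", "data": {"linear": [[0,0,-1],[0,0,-3],[0,0,-4],[2.72,-1.87,0],[2.72,-1.87,0],[2.72,-1.87,0],[2.72,-1.87,0],[2.72,-1.87,0],[2.72,-1.85,0],[0,0,0],[0,0,0],[0,0,0]], "spin": [0,0,0,0,0,0,0,0,0,-0.1,-0.1,-0.088]}}

```text
t: 40.1
tcp_pos: [0.5128, 0.2203, 0.0821]
eef_rot: [-2.321, 2.117, -0.0]
force: [-1.4, -0.5, -0.6]
finger_gap: 0.241
```

Run:
```python
from h import *
c=cams.camera('wrist'); save(c,'f3w',1.2)
c=cams.camera('side'); save(c,'f3')
go([.5122,.2212,.0055],np.radians(5.1)-np.pi/2)
```

```text
psi -1.482 p [0.5125 0.2209 0.082 ] t 40.20 gap 0.243 F [-0.6 -0.5 -0.9] q [0.27 0.2  1.82 0.   1.12 1.75]
[-0.03, 0.03, 7.65]
spin 0.000 then shift [-0.03  0.03  7.65]
or spin -3.142 shift [ 0.03 -0.03  7.65]
```

View pics/f3w.png

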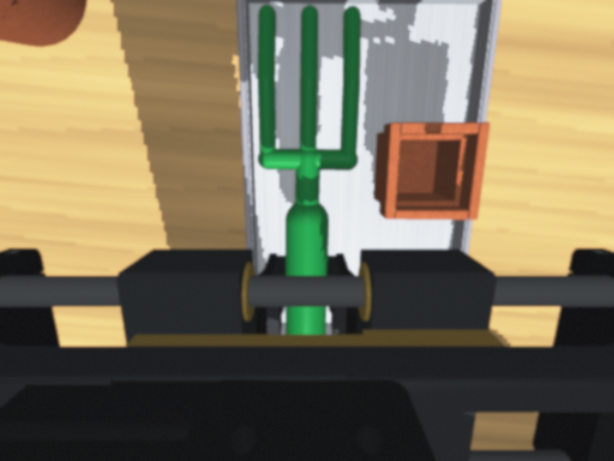

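View pics/f3.png

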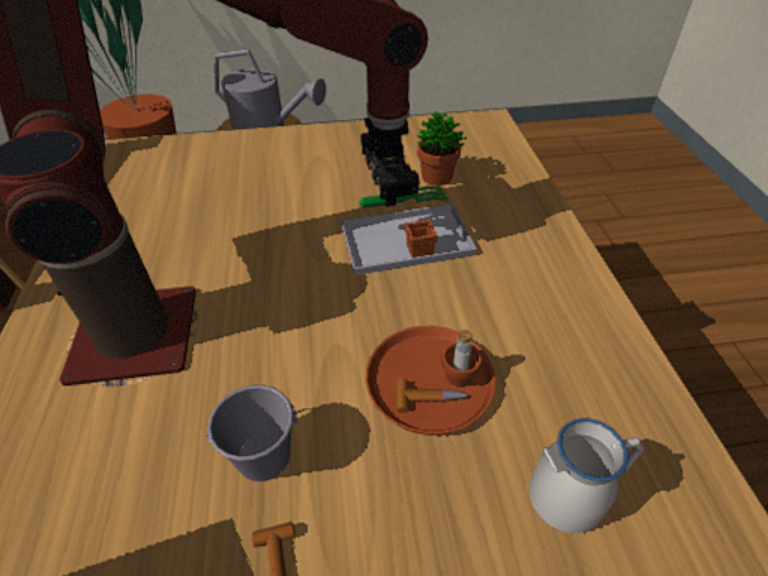

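Call:
{"op": "jog_arm", "data": {"linear": [[0,0,1.5],[0,0,1.5],[0,0,1.5],[0,0,1.2],[0,0,0.9],[0,0,0.6],[0,0,0.3],[0,0,0.15],[0,0,0],[0,0,0]], "spin": [0,0,0,0,0,0,0,0,0,0]}}

```text
t: 41.03
tcp_pos: [0.5128, 0.2214, 0.0055]
eef_rot: [-2.317, 2.12, -0.001]
force: [0.4, -0.3, -0.9]
finger_gap: 0.245
```

Call:
{"op": "jog_arm", "data": {"linear": [[0,0,0.07],[0,0,0.05],[0,0,0]], "spin": [0,0,0]}}

```text
t: 41.28
tcp_pos: [0.5128, 0.2214, 0.0043]
eef_rot: [-2.317, 2.12, -0.001]
force: [-0.5, 0.3, 2.1]
finger_gap: 0.246
```

Call:
{"op": "jog_arm", "data": {"linear": [[0,0,0],[0,0,0],[0,0,0],[0,0,0],[0,0,-0.5],[0,0,-1.5],[0,0,-3],[0,0,-3],[0,0,-3],[0,0,-3],[0,0,-3],[0,0,-2]], "spin": [0,0,0,0,0,0,0,0,0,0,0,0], "claw": -0.26}}

```text
t: 42.28
tcp_pos: [0.5133, 0.2215, 0.1976]
eef_rot: [-2.315, 2.118, -0.003]
force: [0.2, 0.3, 0.3]
finger_gap: 0.371
```

Call:
{"op": "jog_arm", "data": {"linear": [[0,3,-1],[0,3,0],[0,3,0],[0,3,0],[0,0,0],[0,0,0]], "spin": [0,0,0,0,0,0]}}

```text
t: 42.78
tcp_pos: [0.3919, 0.2107, 0.2041]
eef_rot: [-2.318, 2.119, -0.001]
force: [0.7, -0.3, 0.3]
finger_gap: 0.369
```

Run:
```python
from h import *
ref={'mint':(663,411),'jug':(680,-412.5),'bucket':(244.5,-284)}
c=cams.camera('side'); save(c,'g'); w=cams.camera('wrist'); save(w,'gw',1.2)
for n in ['mint','jug','bucket','saucer','tray','round_pot_mid','square_pot_mid','vial_mid','dibber_mid','fork_handle']:
  for r in nets.masks_of(n,c)[:2]:
    p=pts(c,r['region']); q=p[p[:,2]>.008]; print(n,round(r['confidence'],2),[np.round(x,1) for x in cv2.minAreaRect((q[:,:2]*1000).astype(np.float32))],p.min(0).round(3),p.max(0).round(3))
go([.4,.2,.2])
```

```text
mint 0.77 [array([663.6, 415.4]), array([104.6, 101.3]), np.float64(1.1)] [ 0.611  0.365 -0.002] [0.783 0.732 0.169]
jug 0.74 [array([ 679.5, -411.9]), array([113.5, 112.5]), np.float64(51.2)] [ 0.613 -0.465 -0.004] [ 0.812 -0.35   0.157]
bucket 0.86 [array([ 245.1, -283.5]), array([116.7, 115.1]), np.float64(55.8)] [ 0.15  -0.341 -0.004] [ 0.306 -0.147  0.112]
bucket 0.16 [array([ 521.4, -187. ]), array([217.1, 215.8]), np.float64(71.7)] [ 0.412 -0.296 -0.003] [ 0.638 -0.059  0.064]
saucer 0.91 [array([ 520.1, -188. ]), array([212.4, 216.4]), np.float64(37.0)] [ 0.413 -0.296  0.   ] [ 0.631 -0.077  0.026]
tray 0.84 [array([545.8, 185. ]), array([265.1, 169.1]), np.float64(5.3)] [ 0.408  0.092 -0.002] [0.693 0.301 0.059]
round_pot_mid 0.93 [array([ 571.7, -189.9]), array([59.6, 62.5]), np.float64(70.2)] [ 0.541 -0.22   0.007] [ 0.604 -0.157  0.079]
square_pot_mid 0.68 [array([569.1, 151.5]), array([56.5, 61.8]), np.float64(5.8)] [0.54  0.119 0.001] [0.617 0.211 0.062]
vial_mid 0.58 [array([ 569.8, -183.9]), array([22.8, 30.4]), np.float64(44.1)] [ 0.561 -0.198  0.028] [ 0.586 -0.165  0.12 ]
dibber_mid 0.9 [array([ 516.7, -221.6]), array([ 54.6, 109.7]), np.float64(83.9)] [ 0.459 -0.244  0.005] [ 0.571 -0.189  0.029]
dibber_mid 0.71 [array([ 264.5, -428.3]), array([54.8, 65.9]), np.float64(6.5)] [ 0.235 -0.46  -0.003] [ 0.289 -0.388  0.023]
fork_handle 0.83 [array([543.5, 227.1]), array([182.9,  45.3]), np.float64(0.3)] [ 0.452  0.204 -0.001] [0.636 0.257 0.027]
fork_handle 0.4 [array([ 679.7, -412.1]), array([113.5, 113. ]), np.float64(51.2)] [ 0.613 -0.465 -0.004] [ 0.812 -0.291  0.157]
psi -1.482 p [0.3928 0.2105 0.2035] t 43.38 gap 0.370 F [ 0.7  0.  -0.6] q [ 0.31 -0.21  1.99  0.    1.37  1.8 ]
[1.11, -0.62, 0.34]
```

View pics/g.png

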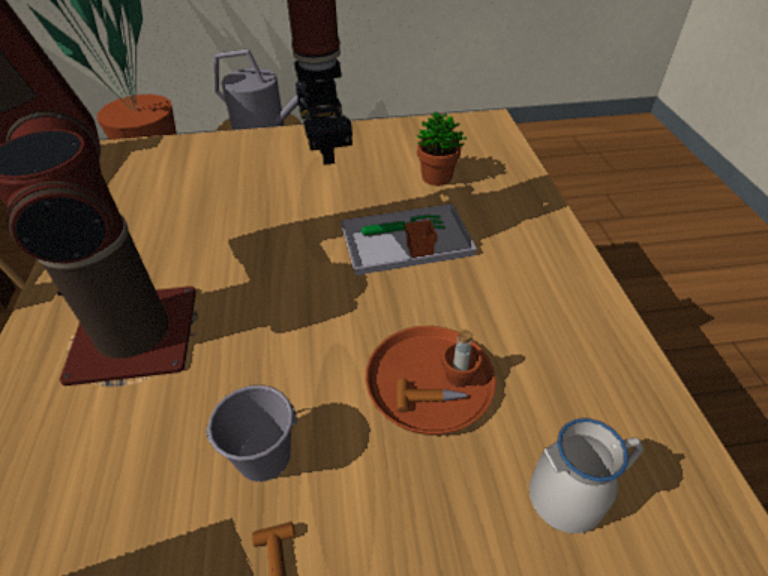

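View pics/gw.png

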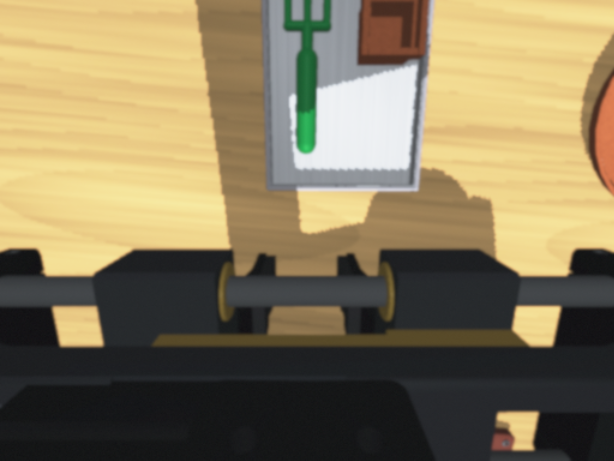

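Run:
```python
from h import *
print(robot.finish_job())
```

```text
the job is handed in; nothing more can be done
None
```

Both kits are made up and I handed the job in at about 43 s. The hand-in reports no verdict, so the results below are my own last camera checks.

**Sowing kit, on the saucer**
- The round pot stands about 50 mm from the saucer's centre.
- The vial stands in the pot with its top at about 0.118 m; 0.116 m is expected if it sits on the pot's floor.
- The dibber lies flat beside the pot, its middle about 35 mm from the saucer's centre. I took the one farther from the base and left the look-alike where it was.

**Repotting kit, in the tray**
- The square pot is about 24 mm along and 37 mm across from the tray's centre.
- The fork lies flat beside it, its handle point about 30 mm along and 38 mm across to the other side.

**Bystanders:** the mint, jug and bucket were re-measured within about 5 mm of where they started. The gripper is open and clear of everything.

**Things that disagreed or went wrong:**
- **Tool height:** the real fingertips stood about 30 mm higher than the reported TCP height implied. My first close on the round pot therefore closed on air just above its rim. I measured the offset in the side camera and corrected for it from then on.
- **Dibber grip:** the first grip was too high on the shaft, so I reopened, lowered and gripped it again.
- **Camera agreement:** the wrist and the fixed cameras differed by 2–4 mm. One late tray and one late saucer measurement were off because the arm hid part of them. One mask for the fork and one for the bucket were wrong, with low confidence.

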